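# Torque a port cap on a cavity filter until the wrench breaks over

## Robot

A 6-joint arm with a two-finger parallel gripper is mounted at the origin on the work surface. World frame = base frame: x ahead of the robot, y to its left, z up, the work surface at z = 0. Lengths are in m, angles in rad, forces in N, time in s.
With the tool pointing down it reaches from about 0.3 to 0.775 m from the base axis. Payload 14.6 kg.
Tool frame: the origin (TCP) lies at the very end of the fingers, on their centre line; the grasp point (between the pads) lies 19 mm behind it; y points along the fingers, z is the direction in which the jaws open and shut, and the axes are right-handed (so a half turn about y gives the same grasp; the last joint's range is limited). The gripper opens to 94 mm and grips with 3 to 60 N. Pads are 16 mm wide; open, the fingers measure 119 mm over their backs; the gripper's body (75 mm by 177 mm) begins 78 mm behind the grasp point.
Start: joints at [-1.393, 0.3, 1.521, -0, 1.321, -0.067], TCP at [0.133, -0.534, 0.205] pointing down, gripper open.
Joint ranges: [-3.03, 3.03], [-0.79, 2.21], [0.23, 2.52], [-1.04, 4.18], [0, 3.07], [-2.55, 2.55]. Speed limits (rad/s): [2.22, 2.22, 2.57, 3.14, 3.14, 3.14].

## Interface

Orientations are given as [roll, pitch, yaw] about the fixed x, y, z axes, in that order (R = Rz(yaw) Ry(pitch) Rx(roll)).
In Python, from station import get_obs, camera, hand_in, masks_of gives the robot as it stands.
- The arm moves only by the shell command python3 -m jog 'ROWS' [FORCE]. ROWS is text: rows parted by semicolons, each of 7 numbers parted by spaces: the shift along the world's x, y, z in mm, then the turn, a rotation vector about the world's x, y, z in degrees, then the closure, from 0 (fully open) to 1 (shut). A call has 1 to 10 rows; each row is the pose to reach, as a shift and turn from the pose measured when the call began; what a row does not reach only later rows make up. A row lasts 1/12 s, in which the tool goes at most 41.7 mm and 7.16 degrees, less where a joint would pass 70% of its speed; a pose out of reach is approached as far as the arm can. A call with a gripper value outside its range is refused whole. The fingers move at their own pace and stop on an object; FORCE is the grip in N (left out, the last holds). Time passes only in rows, so rows that repeat a pose let the fingers close. It gives the time, the measured TCP pose, the force and the opening at its end, in the units of the state.
- get_obs(): the state, without advancing time (a new reading comes with each control period).
- camera(name): name is "scene" or "top" or "wrist"; returns a dict with "img" (480x640x3 uint8, red, green, blue), "range_z" (480x640 float32, m along the optical axis (not along the pixel's ray), 0 where there is no reading), "fx", "fy", "cx", "cy" (pixels), "rvec" (rotation vector, rad) and "tvec" (3), from world to camera coordinates, as OpenCV has them. Camera axes: x right, y down, z forward; pixel columns grow to the right and rows downward; lengths in m; the calibration is good to about 2 mm. The wrist camera is an equidistant fisheye: a pixel r from the principal point sees the ray r / f radians off the axis. A picture is of the moment at which its call begins.
- hand_in(): hands the job in, once; it reports no verdict.
Trained networks look in the newest picture that a camera, given by its name, has taken for a name from the list of things; names that differ only in an ending like _2 or _b are one class to them, and where a whole thing is asked for, a point or a joint stands for the part that bears it (a point fixed in the world has none). Each returns a list of dicts, best first, with "conf" (0 to 1); they miss things now and then, are a little off and sometimes report something else, mostly with a low value. They report only what shows in the picture. A call takes as long as a camera call. They do not tell look-alikes from the thing itself.
- masks_of(thing, camera): "mask" (480x640 bool, what is visible of it) and "extent" ([left, top, right, bottom] in pixels, round what is visible of it).
The state is a dict: "time_s": time; "qpos": joint angles; "joint_vel": joint speeds; "tau": joint torques, N m; "ee_pos": TCP position; "eef_rot": TCP orientation; "force": force on the tool from outside, world axes, zero at the start; "moment": the same for the moment, N m; "grip_width": finger opening in m.
Only numpy, scipy, OpenCV 4.12 (cv2) and the standard library are available. Lean on these libraries where they do the work, as an engineer would, in place of code of your own. Each camera call takes 0.05 s, during which the arm holds its last target.

## Task

The brass hex cap on the filter's port is only hand-tight: fit the ring of the break-over torque wrench fully down over it, without pressing hard on the filter, and tighten the cap until the wrench handle gives way, stopping right there so the cap is not overtightened. Then lift the wrench off without slackening the cap and lay it back flat on the tool mat. Leave the bottle, the attenuator and the parts tray where they are.

Things in the scene. Friction and masses are not known exactly. Their poses are not given: they have to be found in the camera images.
- torque_wrench: Loose break-over torque wrench lying flat, 215 mm, 0.27 kg; this is its handle: black grip 110 long, 20 wide, 22 mm high, white hold mark round its middle. Origin: underside of the grip below the mark; x runs to the ring, z up. Ahead of the mark: centre of mass 55 mm, upright pin of the breakaway joint 95 mm, ring centre 135 mm, 6 mm above the underside. Hold it at the mark.
- ring (a point): Centre of the wrench's steel six-point ring: 12 mm thick, its underside level with the grip's; opening 31.3 mm across flats, walls 7 mm, about 50 mm over all. x points away from the handle, through a corner of the opening; two of the six flats face y and -y. On the cap the ring has about 0.08 rad of play either way.
- ring_head (a joint): Breakaway joint (upright pin): 0 (within 0.01) while straight and rigid. Pulled clockwise seen from above, about 9 N sideways at the hold mark (0.85 N m at the pin), the handle gives way with falling resistance and the value grows to a stop at 0.22 rad; above 0.12 counts. It springs straight when let go. A hand that keeps the grip from swivelling about the pin up to doubles the force.
- cap_hex (a point): On the upright axis of the brass hex cap: the ring's centre lies here when the ring is fully home on the boss. The hexagon is 30 mm across flats, from 5 mm below this point to 13 mm above it, its top 5 mm chamfered to 26 mm; a 2 mm button stands on top. x is square to a flat. The cap turns with its joint.
- cap (a joint): Angle of the hex cap in rad; grows as the cap is tightened, clockwise seen from above. Starts anywhere from 0 to 0.34 and is some 0.2 to 0.6 rad short of tight: the wrench tells. Turning takes 0.75 N m at first and rises steadily; the cap stays where it is left. More than about 0.15 rad beyond where the handle first gives way is overtightened (0.8 in all cases).
- port: Fixed threaded port that carries the cap, upright; origin on its axis, level with the filter's lid. It sits on either of the filter's two bosses.
- filter: Fixed grey cavity filter, 100 x 210 mm, lid top 46 mm above the bench; origin under its centre. Two round bosses, 46 mm across and 10 mm high, stand on the lid 20 mm to -x of the centre line and 58 mm either side; the ring rests on a boss when home. Small tuning screws, 6 mm high, 30 mm to +x of the centre line.
- dust_cover: Fixed round red plastic cover on the other boss, 33 mm across, top 34 mm above the lid; origin on its axis, level with the lid.
- tool_mat: Fixed teal rubber mat, 280 mm (x) x 150 mm (y), 4 mm thick; origin under its centre.
- solvent_bottle: Loose white plastic bottle with blue cap, 52 mm across, 115 mm high; origin under its centre.
- attenuator: Loose small steel attenuator with a blue band, standing, 26 mm across, 60 mm high; origin under its centre.
- parts_tray: Loose blue tray with small fittings, 90 x 120 x 25 mm; origin under its centre.
There are look-alikes about, which are no part of the job. Several things look just like the torque_wrench: the one meant starts nearest to the robot's base.

How it is judged:
By the outcome, as a careful person would: the job done as asked, in the order asked, and still so for the second after the job is handed in, with the robot touching nothing.
It also fails if it takes over 72 s, if anything falls off the work surface, if the arm or the gripper's body presses on something with over 40 N, if the wrist force passes 120 N, or if a joint passes its speed limit or range.

## Working session

There is one attempt and no reset: what is moved stays moved. The work goes in short steps, Python scripts to look and compute and a shell command to move; the robot and the scene stay as the last step left them, time stands still between calls to the robot, and variables do not carry over. Pictures are saved under pics/ and viewed, and the job is handed in when it is done.

```bash
ls; mkdir -p pics; cat > h.py <<'E'
import numpy as np, cv2
from station import get_obs, camera, hand_in, masks_of
def cam(n,save=None):
    c=camera(n)
    if save: cv2.imwrite('pics/'+save+'.png',cv2.cvtColor(c['img'],cv2.COLOR_RGB2BGR))
    R,_=cv2.Rodrigues(np.array(c['rvec'],float)); c['R']=R; c['t']=np.array(c['tvec'],float).ravel(); c['name']=n
    return c
def ray(c,u,v):
    x=(np.asarray(u,float)-c['cx'])/c['fx']; y=(np.asarray(v,float)-c['cy'])/c['fy']
    if c['name']=='wrist':
        th=np.hypot(x,y); s=np.where(th>1e-9,np.tan(th)/np.maximum(th,1e-9),1); x=x*s;y=y*s
    return np.stack([x,y,np.ones_like(x)],-1)
def pts(c,u,v):
    u=np.asarray(u);v=np.asarray(v)
    z=c['range_z'][v.astype(int),u.astype(int)]
    return (ray(c,u,v)*z[...,None]-c['t'])@c['R']
def onz(c,u,v,z):
    d=ray(c,u,v)@c['R']; o=-c['R'].T@c['t']
    s=(z-o[2])/d[...,2]; return o+d*s[...,None]
def proj(c,P):
    q=np.asarray(P)@c['R'].T+c['t']; x=q[...,0]/q[...,2];y=q[...,1]/q[...,2]
    if c['name']=='wrist':
        r=np.hypot(x,y); s=np.arctan(r)/np.maximum(r,1e-9); x=x*s;y=y*s
    return np.stack([c['fx']*x+c['cx'],c['fy']*y+c['cy']],-1)
E
python3 - <<'E'
from h import *
for n in ('scene','top','wrist'):
    c=cam(n,n+'0'); print(n,c['fx'],c['cx'],c['cy'],-c['R'].T@c['t'])
    for th in ('torque_wrench','ring','cap_hex','filter','dust_cover','tool_mat','solvent_bottle','attenuator','parts_tray'):
        for m in masks_of(th,n):
            v,u=np.nonzero(m['mask']); 
            if len(u)==0: continue
            p=pts(c,u,v); p=p[c['range_z'][v,u]>0]
            if len(p): print(th,round(m['conf'],2),m['extent'],np.median(p,0).round(3),p[:,2].max().round(3))
print(get_obs())
E
```

```text
pics
scene 482.4703978188994 312.31758939419313 239.93336865171398 [1.49913965 0.34742593 0.7382626 ]
torque_wrench 0.8 [251.0, 213.4, 301.9, 255.3] [ 0.528 -0.271  0.017] 0.03
torque_wrench 0.56 [192.1, 170.6, 219.5, 198.4] [ 0.387 -0.624  0.013] 0.028
torque_wrench 0.29 [347.6, 257.5, 359.0, 269.5] [ 0.637 -0.     0.072] 0.08
ring 0.75 [246.7, 241.2, 270.7, 254.7] [ 0.598 -0.28   0.013] 0.022
ring 0.61 [205.9, 190.6, 221.2, 200.5] [ 0.406 -0.594  0.01 ] 0.018
cap_hex 0.7 [344.8, 259.3, 360.8, 270.1] [0.637 0.    0.073] 0.08
filter 0.87 [326.0, 265.2, 419.5, 312.7] [0.663 0.066 0.045] 0.06
dust_cover 0.64 [393.8, 264.1, 405.7, 277.1] [0.612 0.113 0.075] 0.082
tool_mat 0.65 [228.4, 206.9, 326.7, 266.8] [ 0.527 -0.287  0.004] 0.01
solvent_bottle 0.92 [510.9, 274.8, 545.1, 326.6] [0.57  0.394 0.059] 0.117
attenuator 0.48 [250.4, 278.1, 259.8, 299.9] [ 0.776 -0.182  0.037] 0.062
attenuator 0.19 [324.4, 264.5, 421.3, 315.6] [0.663 0.066 0.045] 0.059
parts_tray 0.72 [467.9, 327.3, 533.5, 372.0] [0.691 0.358 0.014] 0.032
top 498.5786291318458 312.41860856263236 233.81002813919557 [ 0.27995
[... 1012 characters left out ...]
.6, 0.0, 453.5, 10.8] [ 0.388 -0.604  0.011] 0.019
{'time_s': 1.5, 'qpos': array([-1.39259439e+00,  2.99937242e-01,  1.52101193e+00, -7.20284439e-06,
        1.32071643e+00, -6.66065328e-02]), 'joint_vel': array([-0.00057433,  0.00065436,  0.00294039,  0.00017639,  0.00109211,
        0.00030146]), 'tau': array([-6.37977973e-04, -5.31657851e+01, -3.52913260e+01,  7.08309165e-02,
        2.13101943e-02,  4.18092952e-06]), 'ee_pos': array([ 0.13329207, -0.53358344,  0.20542009]), 'eef_rot': array([-1.57086957e+00, -2.10830410e-06, -2.89678240e+00]), 'force': array([-0.37157455,  0.06537299,  0.36229503]), 'moment': array([0.01237796, 0.00938389, 0.03630149]), 'grip_width': 0.09363680923717013}
```

View pics/top0.png

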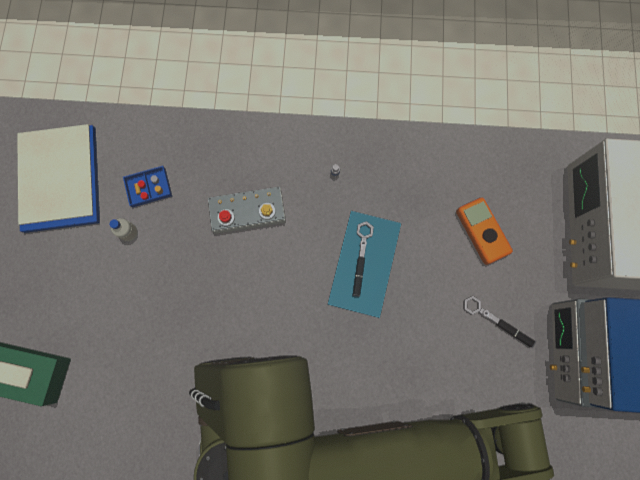

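View pics/scene0.png

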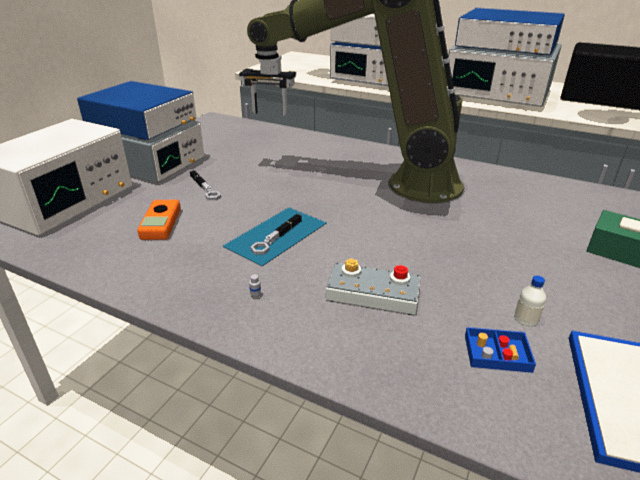

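```bash
python3 - <<'E'
import cv2
a=cv2.imread('pics/top0.png')[200:350,320:545]; cv2.imwrite('pics/topcrop0.png',cv2.resize(a,None,fx=3.4,fy=3.4,interpolation=cv2.INTER_CUBIC))
E
```

```text
(no output)
```

View pics/topcrop0.png

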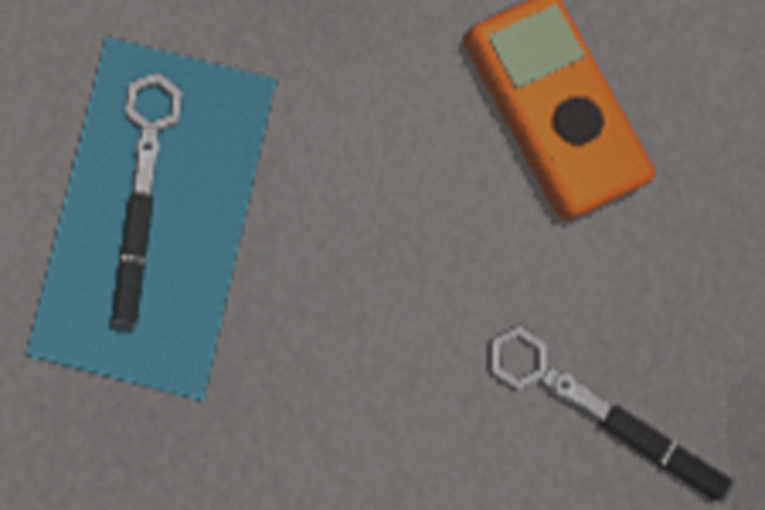

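There are two wrench look-alikes. A lies on the mat at top (360,260), with its mark about 0.56 m from the base. B lies on bare bench at top (500,322), about 0.77 m away. A is nearer the base, and the enlarged crop confirms it is complete: black grip, white mark, ring at (365,230). The cap is brass, at top (267,211), and the red cover is at (225,216).

```bash
python3 - <<'E'
from h import *
c=cam('top')
# mark band and ring ctr, estimated on z
for n,u,v,z in (('mark',320+132/3.4,200+258/3.4,.026),('ring',320+153/3.4,200+101/3.4,.016),('pin',320+148/3.4,200+146/3.4,.02),('end',320+122/3.4,200+327/3.4,.02),('matc',364.5,264.5,.004),
 ('m1',352,211,.004),('m2',401,223,.004),('m3',380,318,.004),('m4',328,304,.004)):
    print(n,onz(c,u,v,z).round(4))
E
```

```text
mark [ 0.4673 -0.2732  0.026 ]
ring [ 0.6023 -0.2858  0.016 ]
pin [ 0.5627 -0.2829  0.02  ]
end [ 0.4112 -0.2681  0.02  ]
matc [ 0.5038 -0.2897  0.004 ]
m1 [ 0.6583 -0.2469  0.004 ]
m2 [ 0.6315 -0.3899  0.004 ]
m3 [ 0.3567 -0.3389  0.004 ]
m4 [ 0.386  -0.1927  0.004 ]
```

```bash
python3 -m jog '334 261 0 0 0 -19.3 0;334 261 0 0 0 -19.3 0;334 261 0 0 0 -19.3 0;334 261 0 0 0 -19.3 0;334 261 0 0 0 -19.3 0;334 261 0 0 0 -19.3 0;334 261 0 0 0 -19.3 0;334 261 0 0 0 -19.3 0;334 261 0 0 0 -19.3 0;334 261 0 0 0 -19.3 0'
```

```text
time_s: 2.38
ee_pos: [0.4587, -0.2788, 0.2057]
eef_rot: [-1.571, 0.0, 3.05]
force: [-0.2, -1.5, 1.5]
grip_width: 0.0942
```

```bash
python3 -m jog '8 6 0 0 0 0 0;8 6 0 0 0 0 0;8 6 0 0 0 0 0'; python3 - <<'E'
from h import *
c=cam('wrist','w1'); print(get_obs()['ee_pos'],get_obs()['eef_rot'],-c['R'].T@c['t'])
for th in ('torque_wrench','ring'):
    for m in masks_of(th,'wrist'):
        v,u=np.nonzero(m['mask']); p=pts(c,u,v); k=c['range_z'][v,u]>0; print(th,m['conf'],m['extent'],np.median(p[k],0).round(3))
E
```

```text
time_s: 2.63
ee_pos: [0.4666, -0.2727, 0.2055]
eef_rot: [-1.571, 0.0, 3.051]
force: [-0.4, -0.4, -0.3]
grip_width: 0.0941
[ 0.46608583 -0.27327543  0.20554756] [-1.57053827e+00 -3.69322413e-05  3.04944129e+00] [ 0.54592576 -0.2805084   0.38476292]
torque_wrench 0.9 [549.3, 220.5, 637.8, 297.9] [ 0.384 -0.632  0.018]
torque_wrench 0.64 [287.2, 56.3, 333.0, 269.3] [ 0.518 -0.276  0.024]
ring 0.83 [552.7, 218.3, 588.6, 262.6] [ 0.408 -0.591  0.011]
ring 0.68 [285.0, 58.8, 333.8, 113.7] [ 0.596 -0.284  0.016]
```

View pics/w1.png

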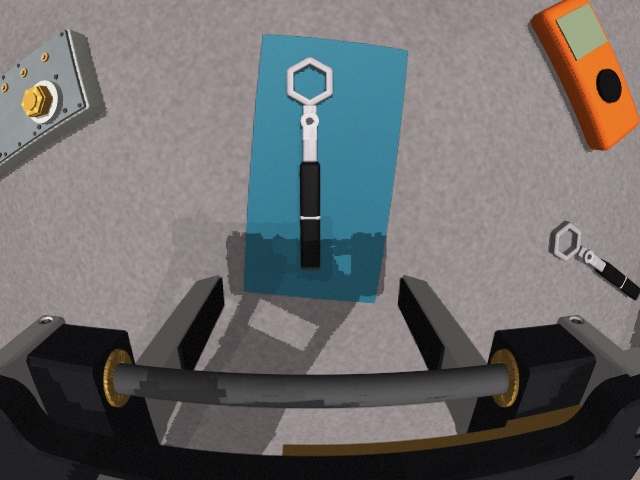

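The wrist picture shows the wrench upright at column 310, with the ring centre at about (310,82) and the mark at about (310,218). The cap is at (37,101).

```bash
python3 - <<'E'
from h import *
c=cam('wrist'); g=get_obs()
u=np.array([310,310.5,310,310.5]);v=np.array([82,218,121,267.])
z=np.array([.016,.026,.02,.026])
print(pts(c,u,v).round(4)); P=onz(c,u,v,z[0]);P=np.array([onz(c,a,b,d) for a,b,d in zip(u,v,z)]);print(P.round(4))
print(np.degrees(np.arctan2(*(P[0]-P[1])[[1,0]])))
print('tcp',g['ee_pos'],'proj',proj(c,g['ee_pos']),np.degrees(g['eef_rot']))
m=[m for m in masks_of('torque_wrench','wrist') if abs(m['extent'][0]-287)<8][0]['mask']
m[:160]=0
vv,uu=np.nonzero(m); q=pts(c,uu,vv); print('grip top z',np.percentile(q[:,2],[5,50,95]).round(4), 'mat z',pts(c,np.array([270,380]),np.array([120,150]))[:,2])
gq=q[q[:,2]>.018][:,:2]; mu=gq.mean(0); w,V=np.linalg.eigh(np.cov((gq-mu).T)); print(mu,np.degrees(np.arctan2(V[1,1],V[0,1])), (gq-mu)@V[:,1].min() if 0 else '')
# cap from this view
print('cap',pts(c,np.array([37]),np.array([98])))
t=cam('top')
print('top-grip z by 2 views: mark top',pts(t,np.array([359]),np.array([276])))
E
```

```text
[[ 0.6018 -0.2864  0.0032]
 [ 0.466  -0.2742  0.0265]
 [ 0.5606 -0.2826  0.0249]
 [ 0.4149 -0.2695  0.0267]]
[[ 0.5999 -0.2862  0.016 ]
 [ 0.4659 -0.2742  0.026 ]
 [ 0.5608 -0.2826  0.02  ]
 [ 0.4147 -0.2694  0.026 ]]
-5.1143389453635715
tcp [ 0.46580485 -0.27376153  0.20576617] proj [309.46677774 292.34330029] [-8.99795178e+01  2.06555691e-02  1.74625967e+02]
grip top z [0.0224 0.0257 0.0271] mat z [0.0043988  0.00554992]
[ 0.46952211 -0.27259949] 174.94734156576317 
cap [[ 0.62956195 -0.01449288  0.07455094]]
top-grip z by 2 views: mark top [[ 0.39553811 -0.22944644  0.55324962]]
```

```bash
python3 -m jog '0 0 -40 0 0 0.2 0;0 0 -80 0 0 0.2 0.2;0 0 -120 0 0 0.2 0.4;0 0 -160 0 0 0.2 0.4;0 0 -185 0 0 0.2 0.4;0 0 -199 0 0 0.2 0.4;0 0 -199 0 0 0.2 0.4;0 0 -199 0 0 0.2 0.4' 50; python3 -m jog '0 0 0 0 0 0 1;0 0 0 0 0 0 1;0 0 0 0 0 0 1;0 0 0 0 0 0 1;0 0 0 0 0 0 1;0 0 0 0 0 0 1' 50
```

```text
time_s: 3.6
ee_pos: [0.4656, -0.274, 0.0064]
eef_rot: [-1.571, -0.0, 3.051]
force: [0.2, 0.1, 1.0]
grip_width: 0.0568
time_s: 4.1
ee_pos: [0.4656, -0.2739, 0.0065]
eef_rot: [-1.571, 0.0, 3.051]
force: [-1.0, -0.5, 2.4]
grip_width: 0.0199
```

```bash
python3 -m jog '0 0 30 0 0 0 1;0 0 60 0 0 0 1;0 0 90 0 0 0 1;8 35 120 0 0 0 1;16 75 140 0 0 0 1;24 115 140 0 0 0 1;24 154 140 0 0 0 1;24 154 140 0 0 0 1;24 154 140 0 0 0 1;24 154 140 0 0 0 1'; python3 - <<'E'
from h import *
c=cam('wrist','w2'); print(get_obs()['ee_pos'],get_obs()['force'],get_obs()['moment'])
for th in ('torque_wrench','ring','cap_hex','dust_cover','filter'):
    for m in masks_of(th,'wrist'):
        v,u=np.nonzero(m['mask']); p=pts(c,u,v); k=c['range_z'][v,u]>0; print(th,m['conf'],m['extent'],np.median(p[k],0).round(3))
E
```

```text
time_s: 4.93
ee_pos: [0.4895, -0.12, 0.1463]
eef_rot: [-1.571, -0.001, 3.052]
force: [-1.1, -0.3, -3.5]
grip_width: 0.0197
[ 0.48944337 -0.12062807  0.14628608] [ 0.26997399 -0.18837971 -2.09407135] [0.03109176 0.11954076 0.06972322]
torque_wrench 0.76 [260.9, 0.0, 359.4, 378.4] [ 0.543 -0.125  0.164]
ring 0.96 [260.7, 0.0, 362.4, 81.0] [ 0.613 -0.131  0.155]
ring 0.68 [0.0, 0.9, 222.1, 188.7] [0.636 0.034 0.046]
cap_hex 0.7 [113.5, 58.5, 160.1, 103.5] [ 0.627 -0.008  0.074]
dust_cover 0.72 [15.1, 120.9, 46.1, 162.1] [0.602 0.101 0.076]
filter 0.76 [0.0, 0.0, 225.1, 189.6] [0.635 0.034 0.046]
filter 0.55 [11.5, 117.9, 49.6, 160.7] [0.602 0.101 0.076]
```

View pics/w2.png

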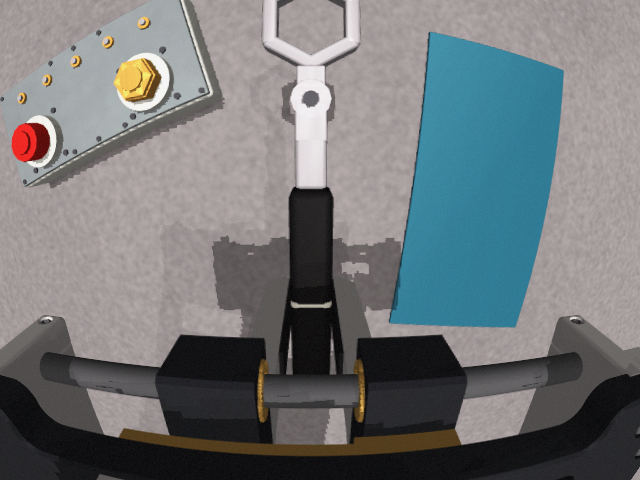

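```bash
cat >> h.py <<'E'
def rectify(c,cx,cy,z,half,n=600):
    # image: column -> +x? keep x up, y left like a map: row 0 = max x ; col 0 = max y
    a=np.linspace(half,-half,n); X=cx+a[:,None]+0*a[None]; Y=cy+0*a[:,None]+a[None]
    p=proj(c,np.stack([X,Y,np.full_like(X,z)],-1)).astype(np.float32)
    return cv2.cvtColor(cv2.remap(c['img'],p[...,0],p[...,1],cv2.INTER_CUBIC),cv2.COLOR_RGB2BGR)
E
python3 - <<'E'
from h import *
c=cam('wrist'); cv2.imwrite('pics/rw.png',rectify(c,.629,-.008,.075,.03,400))
t=cam('top');  cv2.imwrite('pics/rt.png',rectify(t,.629,-.008,.075,.03,400))
a=np.hstack([cv2.imread('pics/rw.png'),cv2.imread('pics/rt.png')]); cv2.imwrite('pics/rr.png',a)
E
```

```text
(no output)
```

View pics/rr.png

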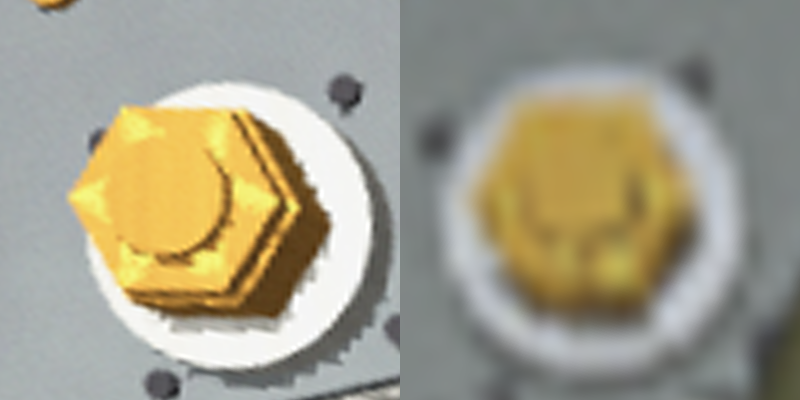

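```bash
cat > fit.py <<'E'
from h import *
from scipy.optimize import minimize
def hexp(cx,cy,th,af,z):
    a=th+np.radians(30+60*np.arange(6)); r=af/2/np.cos(np.pi/6)
    return np.stack([cx+r*np.cos(a),cy+r*np.sin(a),np.full(6,z)],-1)
def brass(c):
    hsv=cv2.cvtColor(c['img'],cv2.COLOR_RGB2HSV); return ((hsv[...,0]>8)&(hsv[...,0]<32)&(hsv[...,1]>110)).astype(np.uint8)
def fitcap(c,guess=(.629,-.006),show=None):
    S=8; m=brass(c); p0=proj(c,np.array([*guess,.07])); x0,y0=(p0-40).astype(int); x0=max(x0,0);y0=max(y0,0)
    sub=m[y0:y0+80,x0:x0+80]; n,l,st,ce=cv2.connectedComponentsWithStats(sub)
    k=1+np.argmax(st[1:,4]); sub=(l==k).astype(np.uint8)
    big=cv2.resize(sub*255,None,fx=S,fy=S,interpolation=cv2.INTER_LINEAR)>127
    def sil(q):
        P=np.vstack([hexp(q[0],q[1],q[2],.030,.057),hexp(q[0],q[1],q[2],.030,.070),hexp(q[0],q[1],q[2],.026,.075)])
        u=(proj(c,P)-[x0,y0]+.5)*S-.5
        h=cv2.convexHull(u.astype(np.float32)).round().astype(np.int32); im=np.zeros(big.shape,np.uint8); cv2.fillConvexPoly(im,h,1); return im>0
    f=lambda q:1-(sil(q)&big).sum()/(sil(q)|big).sum()
    best=None
    for th in np.radians([-25,-15,-5,5,15,25]):
        r=minimize(f,[*guess,th],method='Nelder-Mead',options=dict(initial_simplex=np.array([[guess[0],guess[1],th],[guess[0]+.006,guess[1],th],[guess[0],guess[1]+.006,th],[guess[0],guess[1],th+.1]]),xatol=1e-5,fatol=1e-5))
        print(r.x[:2].round(4),np.degrees(r.x[2]).round(2),round(r.fun,4))
        if best is None or r.fun<best.fun: best=r
    return best.x
E
python3 - <<'E'
from fit import *
print(get_obs()['qpos'])
for n in('wrist','top'):
    c=cam(n); print(n);q=fitcap(c)
    print(q)
c=cam('wrist')
# ring depth/level
u=np.array([311,311,311,311,268,352]);v=np.array([303,220,150,60,30,30]); print(pts(c,u,v).round(4))
E
```

```text
[-3.13955147e-01  2.57280499e-01  1.71977217e+00 -7.98307754e-06
  1.16480355e+00  1.34861532e+00]
wrist
[ 0.6294 -0.0032] -1.2 0.0279
[ 0.6294 -0.0033] -0.76 0.0282
[ 0.6295 -0.0033] -1.19 0.0281
[ 0.6295 -0.0033] -0.54 0.0287
[ 0.6294 -0.0031] -1.15 0.0279
[ 0.6293 -0.0032] -0.72 0.0279
[ 0.62930353 -0.00322919 -0.01265326]
top
[ 0.6309 -0.0044] -20.66 0.1787
[ 0.6309 -0.0046] -9.19 0.1714
[ 0.6304 -0.0046] -1.39 0.1692
[ 0.6309 -0.0039] 2.55 0.1775
[ 0.6307 -0.0045] 12.52 0.1863
[ 0.6308 -0.0041] 27.61 0.188
[ 0.63041069 -0.00456329 -0.02419278]
[[ 0.4934 -0.1214  0.1677]
 [ 0.5325 -0.1249  0.1653]
 [ 0.5632 -0.1277  0.1643]
 [ 0.6044 -0.1315  0.1555]
 [ 0.6209 -0.1134  0.1564]
 [ 0.6177 -0.1514  0.1555]]
```

```bash
python3 -m jog '5 11 0 0 0 7 1;10 22 0 0 0 14 1;14 32 0 0 0 21 1;18 42 0 0 0 28 1;21.8 52 0 0 0 34.1 1;21.8 52 -20 0 0 34.1 1;21.8 52 -40 0 0 34.1 1;21.8 52 -40 0 0 34.1 1;21.8 52 -40 0 0 34.1 1'; python3 - <<'E'
from h import *
c=cam('wrist','w3'); o=get_obs();print(o['ee_pos'],np.degrees(o['eef_rot']),o['force'],o['moment'])
E
```

```text
time_s: 6.23
ee_pos: [0.5111, -0.0681, 0.1063]
eef_rot: [-1.572, -0.001, -2.638]
force: [0.4, 0.5, -1.6]
grip_width: 0.0196
[ 0.51162622 -0.06826292  0.10723299] [-8.99872483e+01  6.96722295e-03 -1.51132196e+02] [-0.12413853  0.1080318  -2.54807825] [-0.12662628  0.10656803 -0.00886425]
```

View pics/w3.png

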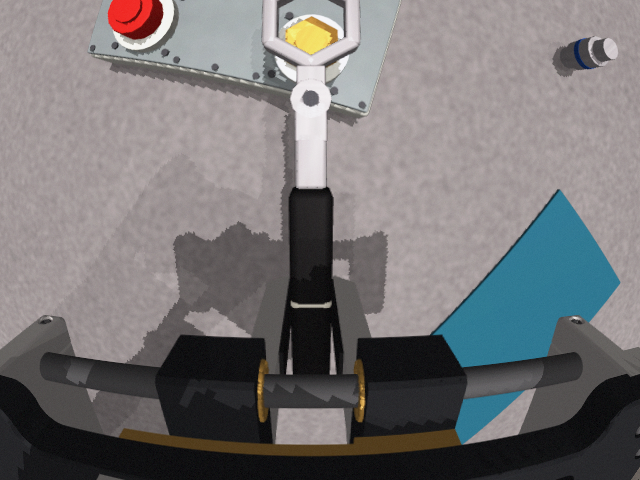

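```bash
python3 - <<'E'
from fit import *
c=cam('wrist'); o=get_obs(); print(o['ee_pos'],np.degrees(o['eef_rot'][2]))
img=cv2.cvtColor(c['img'],cv2.COLOR_RGB2BGR); S=6; x0,y0,w,h=250,0,125,100
im=cv2.resize(img[y0:y0+h,x0:x0+w],None,fx=S,fy=S,interpolation=cv2.INTER_CUBIC)
def dr(P,col):
    u=((proj(c,P)-[x0,y0]+.5)*S).round().astype(np.int32); cv2.polylines(im,[u],True,col,1)
yaw=o['eef_rot'][2]+np.pi; p=o['ee_pos']; r=p[:2]+.135*np.array([np.cos(yaw),np.sin(yaw)]); zu=p[2]-.0025
print(r)
for z in (zu,zu+.012): dr(hexp(*r,yaw+np.pi/6,.0313,z),(0,0,255))
dr(hexp(*r,yaw+np.pi/6,.0453,zu+.012),(255,0,0))
dr(hexp(.6294,-.0032,np.radians(-1),.03,.070),(0,255,0));dr(hexp(.6294,-.0032,np.radians(-1),.026,.075),(0,255,0))
cv2.imwrite('pics/ov3.png',im)
E
```

```text
[ 0.51192325 -0.06836396  0.10769138] -151.13852884965155
[ 0.63015481 -0.00320033]
```

View pics/ov3.png

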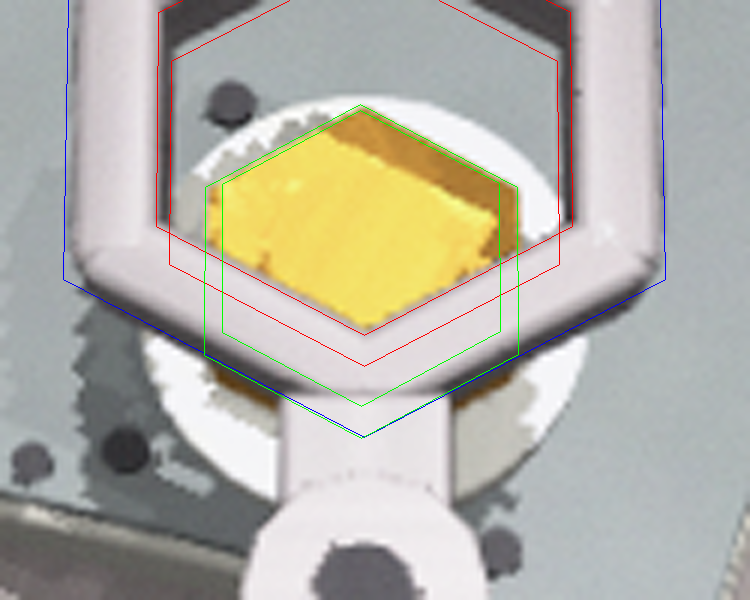

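The overlay agrees: the predicted ring (red) and cap (green) both lie on what the picture shows. I'll descend now.

```bash
python3 -m jog '-0.5 0 -15 0 0 0 1;-0.5 0 -25 0 0 0 1;-0.5 0 -29 0 0 0 1;-0.5 0 -31 0 0 0 1;-0.5 0 -33 0 0 0 1;-0.5 0 -33 0 0 0 1'; python3 - <<'E'
from h import *
o=get_obs();print(o['ee_pos'],o['force'],o['moment'])
E
```

```text
time_s: 6.83
ee_pos: [0.5115, -0.0685, 0.075]
eef_rot: [-1.57, 0.001, -2.638]
force: [-3.0, -1.2, 1.4]
grip_width: 0.0198
[ 0.51148973 -0.06848943  0.074967  ] [-3.00690321 -1.24202583  1.36284669] [-0.11671338  0.36557575  0.05957809]
```

```bash
python3 -m jog '-0.8 -0.4 0 0 0 0 1;-0.8 -0.4 -1 0 0 0 1;-0.8 -0.4 -2 0 0 0 1;-0.8 -0.4 -2 0 0 0 1'; python3 - <<'E'
from h import *
o=get_obs();print(o['ee_pos'],o['force'],o['moment'])
E
```

```text
time_s: 7.17
ee_pos: [0.5107, -0.0689, 0.0731]
eef_rot: [-1.57, 0.001, -2.638]
force: [-2.0, -0.4, 2.0]
grip_width: 0.0193
[ 0.51073138 -0.06891187  0.07306726] [-2.04891111 -0.36882169  1.98590988] [-0.00174852  0.13878837  0.0507241 ]
```

```bash
python3 -m jog '-0.8 -0.4 0 0 0 0 1;-0.8 -0.4 -1.5 0 0 0 1;-0.8 -0.4 -3 0 0 0 1;-0.8 -0.4 -3 0 0 0 1'; python3 - <<'E'
from h import *
c=cam('wrist','w4')
o=get_obs();print(o['ee_pos'],o['force'],o['moment'])
E
```

```text
time_s: 7.5
ee_pos: [0.5098, -0.0693, 0.0696]
eef_rot: [-1.57, 0.001, -2.638]
force: [-0.0, -0.4, -2.0]
grip_width: 0.0195
[ 0.50983184 -0.06928003  0.0697656 ] [-0.30342572  0.17236927 -2.78899558] [-0.10973278  0.13368433  0.01909872]
```

```bash
python3 -m jog '0 0 -2 0 0 0 1;0 0 -4 0 0 0 1;0 0 -6 0 0 0 1;0 0 -8 0 0 0 1;0 0 -8 0 0 0 1'; python3 - <<'E'
from h import *
o=get_obs();print(o['ee_pos'],o['force'],o['moment'])
E
```

```text
time_s: 7.97
ee_pos: [0.5096, -0.0692, 0.0613]
eef_rot: [-1.57, 0.0, -2.638]
force: [0.3, -0.8, -2.3]
grip_width: 0.0197
[ 0.50959283 -0.06922592  0.06125643] [ 0.2835446  -0.83785379 -2.32425424] [-0.07366982  0.16619276 -0.00775461]
```

```bash
python3 -m jog '0 0 -1 0 0 0 1;0 0 -2 0 0 0 1;0 0 -2.5 0 0 0 1;0 0 -2.5 0 0 0 1'; python3 - <<'E'
from h import *
c=cam('wrist','w5')
o=get_obs();print(o['ee_pos'],o['force'],o['moment'])
E
```

```text
time_s: 8.3
ee_pos: [0.5097, -0.0692, 0.0588]
eef_rot: [-1.57, 0.0, -2.638]
force: [-1.2, 0.5, -0.8]
grip_width: 0.0195
[ 0.50968723 -0.06925868  0.05885932] [-0.85902824  0.65322116 -1.27758047] [-0.10044246  0.05234543 -0.01853711]
```

View pics/w5.png

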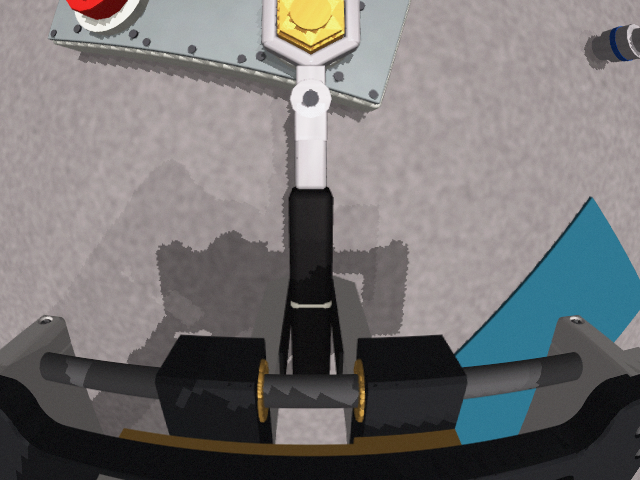

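The ring now sits round the brass hex at (312,10). I'll feel for the boss.

```bash
python3 -m jog '0 0 -0.5 0 0 0 1;0 0 -1 0 0 0 1;0 0 -1 0 0 0 1'; python3 - <<'E'
from h import *
c=cam('wrist')
o=get_obs();print(o['ee_pos'],o['force'],o['moment'])
E
```

```text
time_s: 8.6
ee_pos: [0.5098, -0.0693, 0.058]
eef_rot: [-1.57, 0.001, -2.638]
force: [-2.5, -0.9, 1.0]
grip_width: 0.0199
[ 0.50977931 -0.06931583  0.05803448] [-2.4554498  -0.91208391  0.92351489] [-0.02903781  0.12802708  0.09018162]
```

```bash
python3 -m jog '0 0 -0.5 0 0 0 1;0 0 -0.5 0 0 0 1'; python3 - <<'E'
from h import *
c=cam('scene','s5')
a=cv2.imread('pics/s5.png')[215:320,300:430]; cv2.imwrite('pics/s5c.png',cv2.resize(a,None,fx=5,fy=5,interpolation=cv2.INTER_CUBIC))
o=get_obs();print(o['ee_pos'],o['force'],o['moment'])
E
```

```text
time_s: 8.82
ee_pos: [0.5099, -0.0694, 0.0576]
eef_rot: [-1.57, 0.001, -2.638]
force: [-2.5, -0.3, 0.4]
grip_width: 0.0197
[ 0.50983591 -0.069358    0.0576552 ] [-1.60215    -1.29690648  1.49265053] [0.01855233 0.11722192 0.06644737]
```

View pics/s5c.png

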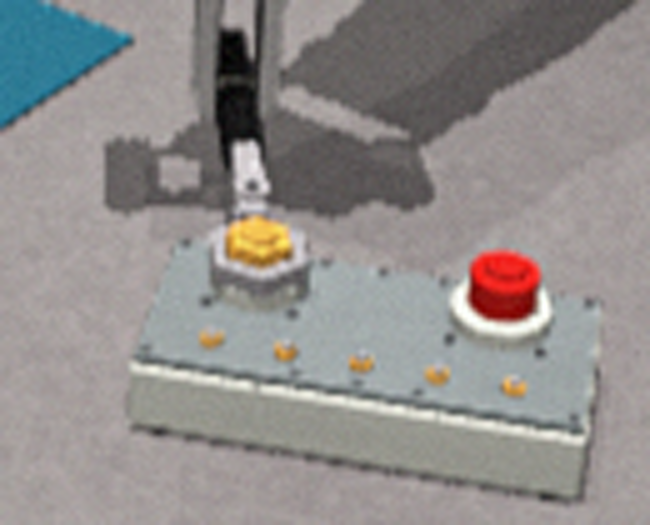

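```bash
cat > arc.py <<'E'
from h import *
import sys
C=np.array([.6283,-.0040])
def st():
    L=[get_obs()]
    o=L[0]; r=o['ee_pos'][:2]-C; a=np.arctan2(r[1],r[0]); t=np.array([np.sin(a),-np.cos(a)]); n=r/np.linalg.norm(r)
    print('t%.2f'%o['time_s'],o['ee_pos'].round(4),'ang %.2f rad %.4f yaw %.2f'%(np.degrees(a)%360,np.linalg.norm(r),np.degrees(o['eef_rot'][2])+180 if o['eef_rot'][2]<0 else np.degrees(o['eef_rot'][2])-180),'Ftan %.2f Frad %.2f Fz %.2f'%(o['force'][:2]@t,o['force'][:2]@n,o['force'][2]),'Mz %.2f'%o['moment'][2],'w%.4f'%o['grip_width'])
    return o,r,a
def table(ds):
    o,r,a=st()
    for d in ds:
        b=a-np.radians(d); p=.135*np.array([np.cos(b),np.sin(b)])-r; print(d,(p*1000).round(1))
E
python3 -c "
from arc import *
table([0,2,4,6,8,10])"
```

```text
t8.87 [ 0.5098 -0.0694  0.0577] ang 208.89 rad 0.1353 yaw 28.85 Ftan -0.36 Frad 2.03 Fz 1.49 Mz 0.07 w0.0197
0 [0.3 0.1]
2 [-1.9  4.3]
4 [-4.   8.5]
6 [-5.9 12.9]
8 [-7.7 17.2]
10 [-9.3 21.7]
```

```bash
python3 -m jog '-0.9 2 0 0 0 -1 1;-1.9 4.3 0 0 0 -2 1;-3 6.4 0 0 0 -3 1;-4 8.5 0 0 0 -4 1;-4 8.5 0 0 0 -4 1' 18; python3 -c "
from arc import *
table([2,4,6])"
```

```text
time_s: 9.28
ee_pos: [0.5051, -0.0606, 0.0574]
eef_rot: [-1.57, -0.001, -2.71]
force: [-4.8, -2.6, 0.7]
grip_width: 0.0199
t9.28 [ 0.5051 -0.0606  0.0574] ang 204.67 rad 0.1356 yaw 24.73 Ftan -0.38 Frad 5.41 Fz 0.66 Mz -0.01 w0.0199
2 [-1.3  4.6]
4 [-3.1  8.9]
6 [-4.7 13.4]
```

```bash
sed -i 's/^C=.*/C=np.array([.6273,-.0044])/' arc.py; python3 -c "
from arc import *
table([0,1,2,3,4,5,6])"
```

```text
t9.28 [ 0.5051 -0.0606  0.0574] ang 204.69 rad 0.1345 yaw 24.73 Ftan -0.37 Frad 5.41 Fz 0.66 Mz -0.01 w0.0199
0 [-0.4 -0.2]
1 [-1.4  2. ]
2 [-2.3  4.1]
3 [-3.2  6.3]
4 [-4.1  8.5]
5 [-4.9 10.7]
6 [-5.6 12.9]
```

```bash
python3 -m jog '-1.4 2 0 0 0 -1 1;-2.3 4.1 0 0 0 -2 1;-3.2 6.3 0 0 0 -3 1;-4.1 8.5 0 0 0 -4 1;-4.1 8.5 0 0 0 -4 1' 18; python3 -c "
from arc import *
table([0,1,2,3,4,5,6])"
```

```text
time_s: 9.7
ee_pos: [0.5011, -0.0519, 0.0575]
eef_rot: [-1.57, -0.0, -2.781]
force: [1.2, -3.6, -1.5]
grip_width: 0.0196
t9.70 [ 0.5011 -0.0519  0.0575] ang 200.62 rad 0.1349 yaw 20.65 Ftan -3.76 Frad 0.10 Fz -1.47 Mz 0.07 w0.0196
0 [-0.1 -0. ]
1 [-0.9  2.2]
2 [-1.7  4.4]
3 [-2.4  6.6]
4 [-3.1  8.9]
5 [-3.8 11.2]
6 [-4.4 13.4]
```

```bash
python3 -m jog '-0.9 2.2 0 0 0 -1 1;-1.7 4.4 0 0 0 -2 1;-2.4 6.6 0 0 0 -3 1;-2.4 6.6 0 0 0 -3 1' 18; python3 -c "
from arc import *
table([0,1,2,3,4,5,6])"
```

```text
time_s: 10.03
ee_pos: [0.4987, -0.0451, 0.0575]
eef_rot: [-1.57, 0.0, -2.835]
force: [0.9, -4.4, -0.5]
grip_width: 0.0199
t10.03 [ 0.4987 -0.0451  0.0575] ang 197.54 rad 0.1349 yaw 17.59 Ftan -4.49 Frad 0.49 Fz -0.51 Mz 0.11 w0.0199
0 [-0.1 -0. ]
1 [-0.8  2.2]
2 [-1.4  4.5]
3 [-2.1  6.8]
4 [-2.6  9. ]
5 [-3.2 11.3]
6 [-3.6 13.6]
```

```bash
python3 -m jog '-0.8 2.2 0 0 0 -1 1;-1.4 4.5 0 0 0 -2 1;-2.1 6.8 0 0 0 -3 1;-2.6 9 0 0 0 -4 1;-2.6 9 0 0 0 -4 1' 18; python3 -c "
from arc import *
cam('wrist','w6')
table([0,1,2,3,4,5,6])"
```

```text
time_s: 10.45
ee_pos: [0.4961, -0.0359, 0.0575]
eef_rot: [-1.569, 0.0, -2.905]
force: [1.3, -4.1, -0.4]
grip_width: 0.0199
t10.50 [ 0.4961 -0.036   0.0576] ang 193.56 rad 0.1349 yaw 13.63 Ftan -3.43 Frad -0.42 Fz -0.69 Mz 0.13 w0.0201
0 [-0.1 -0. ]
1 [-0.6  2.3]
2 [-1.1  4.6]
3 [-1.6  6.9]
4 [-2.   9.2]
5 [-2.3 11.5]
6 [-2.7 13.9]
```

View pics/w6.png

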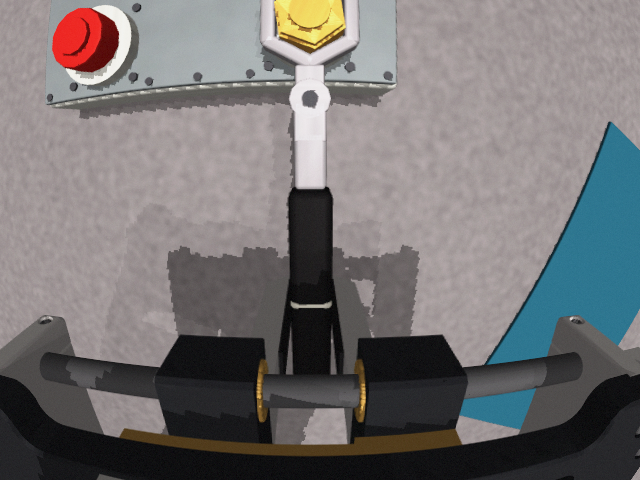

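The wrist picture shows the wrench straight, with the pin at (310,98). The hex sits skewed within its play, so the ring is driving it. Continuing.

```bash
python3 -m jog '-0.6 2.3 0 0 0 -1 1;-1.1 4.6 0 0 0 -2 1;-1.6 6.9 0 0 0 -3 1;-2 9.2 0 0 0 -4 1;-2 9.2 0 0 0 -4 1' 18; python3 -c "
from arc import *
table([0,1,2,3,4,5,6])"
```

```text
time_s: 10.92
ee_pos: [0.4941, -0.0268, 0.0575]
eef_rot: [-1.569, 0.0, -2.974]
force: [1.0, -5.4, -0.5]
grip_width: 0.0203
t10.92 [ 0.4941 -0.0268  0.0575] ang 189.53 rad 0.1350 yaw 9.62 Ftan -5.49 Frad -0.12 Fz -0.53 Mz 0.15 w0.0203
0 [0. 0.]
1 [-0.3  2.3]
2 [-0.7  4.7]
3 [-1.  7.]
4 [-1.2  9.3]
5 [-1.4 11.7]
6 [-1.6 14. ]
```

```bash
python3 -m jog '-0.3 2.3 0 0 0 -1 1;-0.7 4.7 0 0 0 -2 1;-1 7 0 0 0 -3 1;-1 7 0 0 0 -3 1' 18; python3 -c "
from arc import *
table([0,1,2,3,4,5,6])"
```

```text
time_s: 11.25
ee_pos: [0.4931, -0.0198, 0.0575]
eef_rot: [-1.569, 0.0, -3.026]
force: [0.8, -5.2, -1.1]
grip_width: 0.0197
t11.25 [ 0.4931 -0.0198  0.0575] ang 186.53 rad 0.1351 yaw 6.63 Ftan -5.23 Frad -0.24 Fz -1.07 Mz 0.16 w0.0197
0 [0.1 0. ]
1 [-0.2  2.4]
2 [-0.4  4.7]
3 [-0.5  7. ]
4 [-0.7  9.4]
5 [-0.8 11.8]
6 [-0.8 14.1]
```

```bash
python3 -m jog '-0.2 2.4 0 0 0 -1 1;-0.4 4.7 0 0 0 -2 1;-0.5 7 0 0 0 -3 1;-0.5 7 0 0 0 -3 1' 18; python3 -c "
from arc import *
table([0,1,2,3,4,5,6])"
```

```text
time_s: 11.58
ee_pos: [0.4924, -0.0128, 0.0575]
eef_rot: [-1.569, -0.0, -3.078]
force: [0.1, -6.2, 0.6]
grip_width: 0.0198
t11.58 [ 0.4924 -0.0128  0.0575] ang 183.56 rad 0.1351 yaw 3.65 Ftan -6.15 Frad 0.28 Fz 0.60 Mz 0.22 w0.0198
0 [0.1 0. ]
1 [-0.   2.4]
2 [-0.1  4.7]
3 [-0.1  7.1]
4 [-0.1  9.4]
5 [-0.1 11.8]
6 [-0.  14.1]
```

```bash
python3 -m jog '0 2.4 0 0 0 -1 1;-0.1 4.7 0 0 0 -2 1;-0.1 7.1 0 0 0 -3 1;-0.1 7.1 0 0 0 -3 1' 18; python3 -c "
from arc import *
table([0,1,2,3,4,5,6])"
```

```text
time_s: 11.92
ee_pos: [0.4921, -0.0058, 0.0574]
eef_rot: [-1.569, -0.001, -3.13]
force: [-0.3, -6.0, 0.8]
grip_width: 0.0198
t11.92 [ 0.4921 -0.0058  0.0574] ang 180.57 rad 0.1352 yaw 0.67 Ftan -5.96 Frad 0.39 Fz 0.81 Mz 0.27 w0.0198
0 [0.2 0. ]
1 [0.2 2.4]
2 [0.2 4.7]
3 [0.3 7.1]
4 [0.4 9.4]
5 [ 0.6 11.8]
6 [ 0.8 14.1]
```

```bash
python3 -m jog '0.2 2.4 0 0 0 -1 1;0.2 4.7 0 0 0 -2 1;0.3 7.1 0 0 0 -3 1;0.3 7.1 0 0 0 -3 1' 18; python3 -c "
from arc import *
cam('wrist','w7')
table([0,1,2,3,4,5,6])"
```

```text
time_s: 12.25
ee_pos: [0.4921, 0.0011, 0.0574]
eef_rot: [-1.568, -0.002, 3.101]
force: [-1.5, -6.5, -0.4]
grip_width: 0.0199
t12.30 [0.4921 0.001  0.0573] ang 177.70 rad 0.1353 yaw -2.28 Ftan -7.44 Frad 0.59 Fz 0.17 Mz 0.08 w0.0200
0 [ 0.3 -0. ]
1 [0.4 2.3]
2 [0.6 4.7]
3 [0.8 7. ]
4 [1.  9.4]
5 [ 1.3 11.7]
6 [ 1.6 14.1]
```

View pics/w7.png

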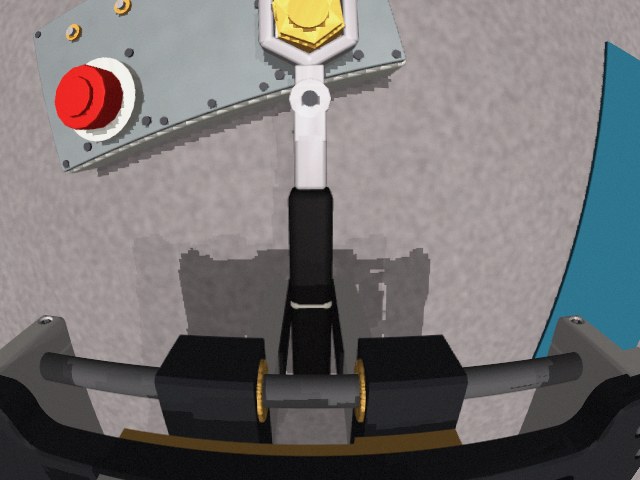

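```bash
cat >> arc.py <<'E'
def joint():
    from fit import hexp
    from scipy.optimize import minimize_scalar
    c=cam('wrist'); o=get_obs(); yaw=o['eef_rot'][2]+np.pi; p=o['ee_pos']
    print('cols bright row10/30/150/250:',end=' ')
    g=c['img'].astype(int)
    for r in (10,30,45):
        row=g[r,240:380]; w=(row.min(1)>165)&(np.ptp(row,1)<30); k=np.nonzero(w)[0]+240
        print(r,k.min(),k.max(),'c',(k.min()+k.max())/2,end=' | ')
    for r in (98,170):
        row=g[r,280:340]; w=(row.min(1)>175)&(np.ptp(row,1)<30); k=np.nonzero(w)[0]+280; print(r,(k.min()+k.max())/2,end=' | ')
    for r in (220,270):
        row=g[r,285:340]; w=(row.max(1)<50); k=np.nonzero(w)[0]+285; print(r,k.min(),k.max(),end=' | ')
    print(); return c
E
python3 -c "
from arc import *
joint()
for n in ('w5','w6','w7'):
    g=cv2.imread('pics/'+n+'.png').astype(int); 
    for r in (10,30,45):
        row=g[r,240:380]; w=(row.min(1)>165)&(np.ptp(row,1)<30); k=np.nonzero(w)[0]+240; print(n,r,k.min(),k.max(),(k.min()+k.max())/2)
"
```

```text
cols bright row10/30/150/250: 10 257 373 c 315.0 | 30 260 379 c 319.5 | 45 240 379 c 309.5 | 98 309.5 | 170 310.0 | 220 289 331 | 270 290 331 | 
w5 10 240 379 309.5
w5 30 240 379 309.5
w5 45 240 379 309.5
w6 10 240 379 309.5
w6 30 240 379 309.5
w6 45 240 379 309.5
w7 10 260 376 318.0
w7 30 244 379 311.5
w7 45 241 379 310.0
```

```bash
cat > cmp.py <<'E'
import cv2,numpy as np,sys
L=[cv2.resize(cv2.imread('pics/'+n+'.png')[0:115,250:370],None,fx=3.2,fy=3.2,interpolation=cv2.INTER_CUBIC)[:, :] for n in sys.argv[2:]]
for i in L: cv2.line(i,(int(60.5*3.2),0),(int(60.5*3.2),368),(0,0,255),1)
cv2.imwrite('pics/'+sys.argv[1]+'.png',np.hstack(L))
E
python3 cmp.py cmp1 w6 w7
```

```text
(no output)
```

View pics/cmp1.png

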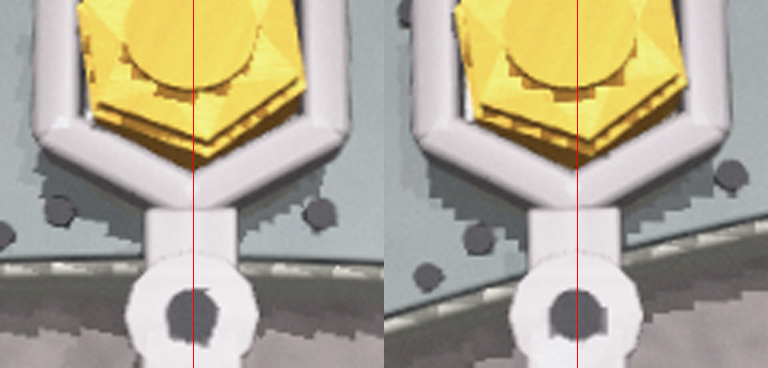

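```bash
python3 -m jog '0.4 2.3 0 0 0 -1 1;0.6 4.7 0 0 0 -2 1;0.6 4.7 0 0 0 -2 1' 18; python3 -c "
from arc import *
cam('wrist','w8')
table([0,1,2,3,4,5,6])"; python3 cmp.py cmp2 w7 w8
```

```text
time_s: 12.6
ee_pos: [0.4924, 0.0052, 0.0573]
eef_rot: [-1.568, -0.003, 3.067]
force: [-1.6, -8.8, 0.7]
grip_width: 0.0198
t12.65 [0.4923 0.0051 0.0572] ang 175.96 rad 0.1353 yaw -4.23 Ftan -9.02 Frad 0.31 Fz 0.65 Mz -0.10 w0.0203
0 [ 0.3 -0. ]
1 [0.5 2.3]
2 [0.7 4.7]
3 [1. 7.]
4 [1.3 9.3]
5 [ 1.6 11.7]
6 [ 2. 14.]
```

View pics/cmp2.png

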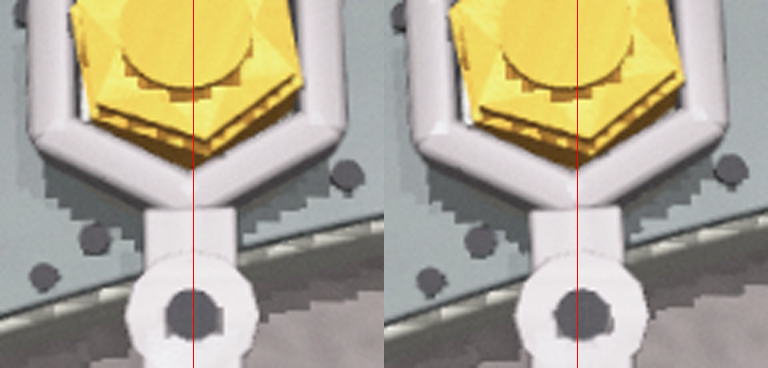

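```bash
python3 -m jog '0.5 2.3 0 0 0 -1 1;0.7 4.7 0 0 0 -2 1;0.7 4.7 0 0 0 -2 1' 18; python3 -c "
from arc import *
cam('wrist','w9')
table([0,1,2,3,4,5,6])"; python3 cmp.py cmp3 w8 w9
```

```text
time_s: 12.9
ee_pos: [0.4927, 0.0093, 0.0572]
eef_rot: [-1.567, -0.004, 3.032]
force: [-1.2, -9.7, -0.1]
grip_width: 0.0198
t12.95 [0.4927 0.0092 0.0571] ang 174.25 rad 0.1353 yaw -6.21 Ftan -10.37 Frad 0.54 Fz 1.19 Mz -0.20 w0.0194
0 [ 0.3 -0. ]
1 [0.5 2.3]
2 [0.8 4.7]
3 [1.2 7. ]
4 [1.5 9.3]
5 [ 2.  11.6]
6 [ 2.4 13.9]
```

View pics/cmp3.png

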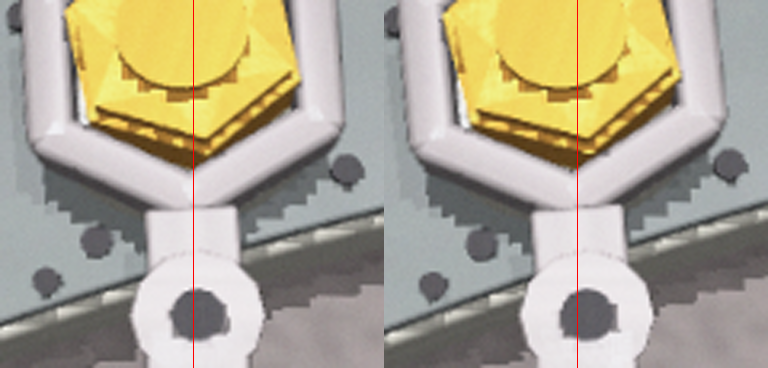

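```bash
cat >> arc.py <<'E'
def rectpic(name,c=None):
    c=c or cam('wrist'); o=get_obs(); yaw=o['eef_rot'][2]+np.pi; p=o['ee_pos'][:2]
    d=np.array([np.cos(yaw),np.sin(yaw)]); l=np.array([-d[1],d[0]])
    S=4000 # px/m
    a=np.arange(.150,.03,-1/S); b=np.arange(.032,-.032,-1/S)
    def rect(z):
        P=p+a[:,None,None]*d+b[None,:,None]*l; P=np.concatenate([P,np.full(P.shape[:2]+(1,),z)],-1)
        q=proj(c,P).astype(np.float32); return cv2.cvtColor(cv2.remap(c['img'],q[...,0],q[...,1],cv2.INTER_CUBIC),cv2.COLOR_RGB2BGR)
    im=rect(.068); im2=rect(.076)
    out=np.hstack([im,im2]); cv2.imwrite('pics/'+name+'.png',out)
E
python3 -c "
from arc import *
rectpic('r9')
"
```

```text
(no output)
```

View pics/r9.png

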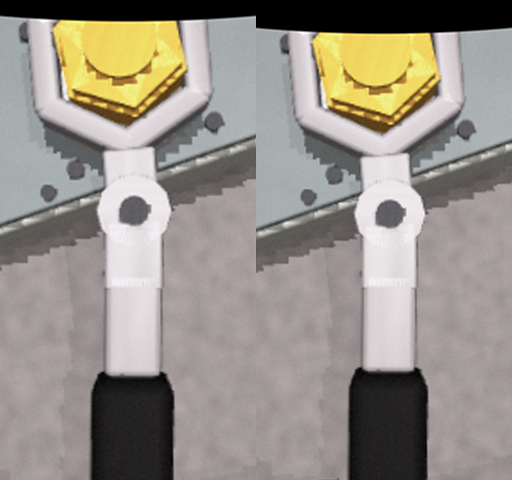

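```bash
python3 -m jog '0.5 2.3 0 0 0 -1.5 1;0.8 4.7 0 0 0 -3 1;0.8 4.7 0 0 0 -3 1' 18; python3 -c "
from arc import *
c=cam('wrist','w10'); rectpic('r10',c)
table([0,1,2,3,4,5,6])"; python3 cmp.py cmp4 w9 w10
```

```text
time_s: 13.25
ee_pos: [0.4933, 0.0135, 0.0572]
eef_rot: [-1.566, -0.005, 2.98]
force: [-1.5, -8.1, 1.1]
grip_width: 0.0198
t13.30 [0.4933 0.0134 0.0571] ang 172.43 rad 0.1352 yaw -9.17 Ftan -7.58 Frad 0.16 Fz 1.98 Mz -0.06 w0.0196
0 [ 0.2 -0. ]
1 [0.5 2.3]
2 [0.9 4.6]
3 [1.3 7. ]
4 [1.8 9.3]
5 [ 2.2 11.6]
6 [ 2.8 13.9]
```

View pics/r10.png

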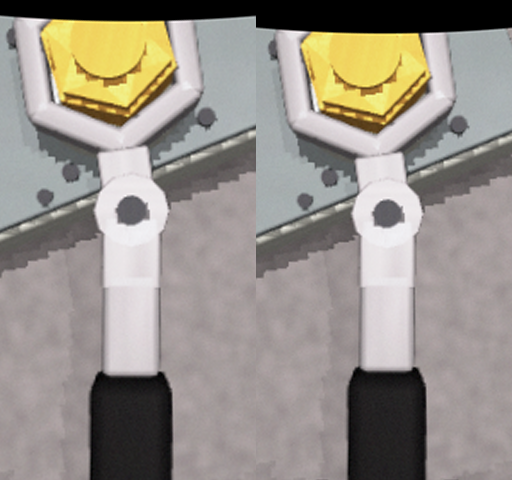

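View pics/cmp4.png

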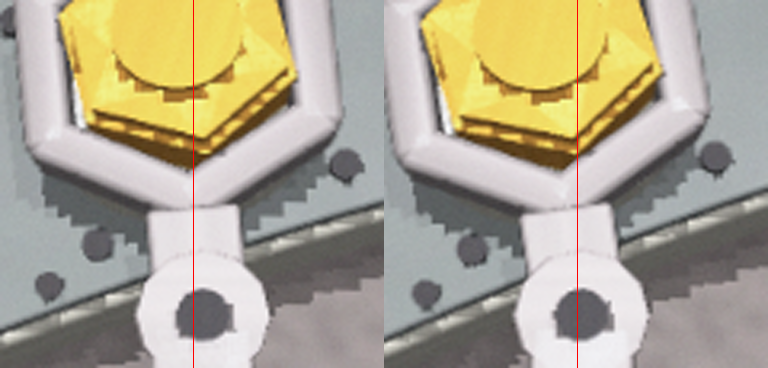

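```bash
python3 -m jog '0.5 2.3 0 0 0 -1.5 1;0.9 4.6 0 0 0 -2.9 1;0.9 4.6 0 0 0 -2.9 1' 18; python3 -c "
from arc import *
c=cam('wrist','w11'); rectpic('r11',c)
table([0,1,2,3,4,5,6])"
```

```text
time_s: 13.55
ee_pos: [0.4942, 0.018, 0.0572]
eef_rot: [-1.566, -0.005, 2.931]
force: [-0.4, -5.6, 2.0]
grip_width: 0.0196
t13.60 [0.4941 0.0179 0.0572] ang 170.51 rad 0.1350 yaw -12.01 Ftan -5.33 Frad -1.25 Fz 0.82 Mz -0.02 w0.0200
0 [ 0. -0.]
1 [0.4 2.3]
2 [0.9 4.6]
3 [1.4 6.9]
4 [1.9 9.2]
5 [ 2.5 11.5]
6 [ 3.1 13.8]
```

View pics/r11.png

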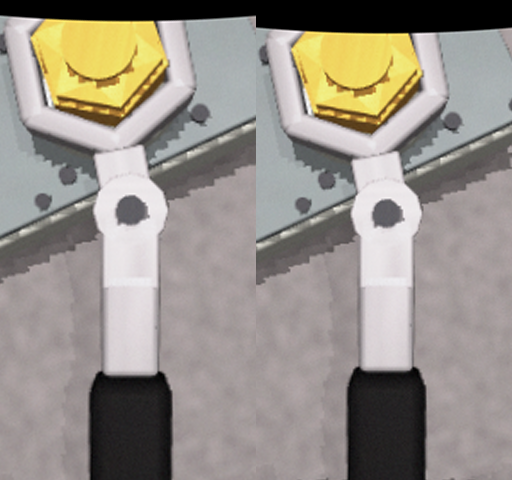

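The force fell from 10.4 to 5.3 N, and the picture shows the ring about 0.165 rad off the handle. The wrench has broken over, so I'll back off now.

```bash
python3 -c "
from arc import *
table([-2,-4,-6,-7,-8,-9,-10,-11])"
```

```text
t13.60 [0.4941 0.0179 0.0572] ang 170.51 rad 0.1350 yaw -12.01 Ftan -5.33 Frad -1.25 Fz 0.82 Mz -0.02 w0.0200
-2 [-0.7 -4.7]
-4 [-1.2 -9.3]
-6 [ -1.6 -14. ]
-7 [ -1.7 -16.4]
-8 [ -1.8 -18.8]
-9 [ -1.8 -21.1]
-10 [ -1.8 -23.5]
-11 [ -1.8 -25.8]
```

```bash
python3 -m jog '-0.7 -4.7 0 0 0 2.8 1;-1.2 -9.3 0 0 0 5.6 1;-1.6 -14 0 0 0 8.4 1;-1.6 -14 0 0 0 8.4 1' 18; python3 -c "
from arc import *
c=cam('wrist','w12'); rectpic('r12',c)
table([-2,-3,-4,-5])"
```

```text
time_s: 13.93
ee_pos: [0.4922, 0.0029, 0.0571]
eef_rot: [-1.566, -0.006, 3.083]
force: [-2.0, -5.9, 1.8]
grip_width: 0.0199
t13.98 [0.4922 0.0031 0.0571] ang 176.81 rad 0.1353 yaw -3.48 Ftan -6.34 Frad 1.49 Fz 1.11 Mz 0.15 w0.0200
-2 [ 0.1 -4.7]
-3 [ 0.1 -7.1]
-4 [ 0.1 -9.4]
-5 [  0.2 -11.8]
```

View pics/r12.png

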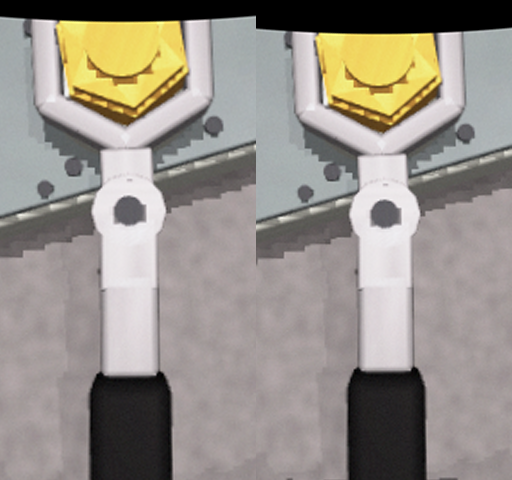

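```bash
python3 -m jog '0.1 -2.4 0 0 0 1 1;0.1 -4.7 0 0 0 2 1;0.1 -7.1 0 0 0 3 1;0.1 -7.1 0 0 0 3 1' 18; python3 -c "
from arc import *
c=cam('wrist','w13'); rectpic('r13',c)
table([-1,-2,-3,-4,-5])"
```

```text
time_s: 14.32
ee_pos: [0.4921, -0.0039, 0.057]
eef_rot: [-1.566, -0.006, 3.135]
force: [-0.4, 1.2, 1.0]
grip_width: 0.0199
t14.37 [ 0.492  -0.0038  0.057 ] ang 179.74 rad 0.1353 yaw -0.45 Ftan 1.00 Frad 2.18 Fz 0.14 Mz 0.34 w0.0201
-1 [ 0.3 -2.4]
-2 [ 0.3 -4.7]
-3 [ 0.4 -7.1]
-4 [ 0.5 -9.4]
-5 [  0.7 -11.8]
```

View pics/r13.png

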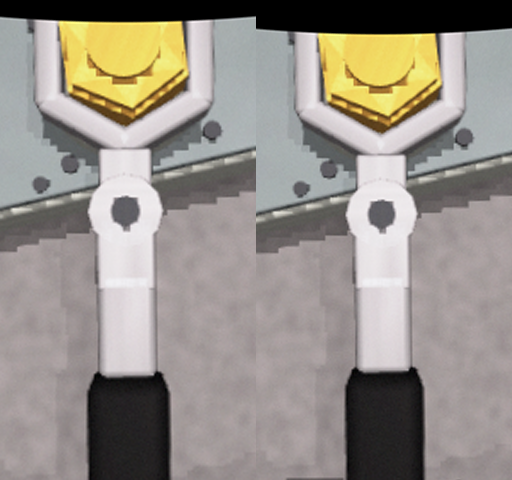

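```bash
python3 -m jog '0.3 -2.4 0 0 0 1.5 1;0.3 -3.5 0 0 0 3 1;0.3 -3.5 0 0 0 3 1' 18; python3 -c "
from arc import *
c=cam('wrist','w14'); rectpic('r14',c)
table([-1,-2,-3,-4,-5])"; python3 cmp.py cmp5 w5 w14
```

```text
time_s: 14.62
ee_pos: [0.4921, -0.0074, 0.0569]
eef_rot: [-1.566, -0.007, -3.097]
force: [-1.8, -2.7, 0.6]
grip_width: 0.0197
t14.67 [ 0.4921 -0.0074  0.0569] ang 181.25 rad 0.1352 yaw 2.49 Ftan -2.82 Frad 2.69 Fz -0.57 Mz -0.27 w0.0197
-1 [ 0.3 -2.3]
-2 [ 0.4 -4.7]
-3 [ 0.6 -7.1]
-4 [ 0.8 -9.4]
-5 [  1.  -11.7]
```

View pics/cmp5.png

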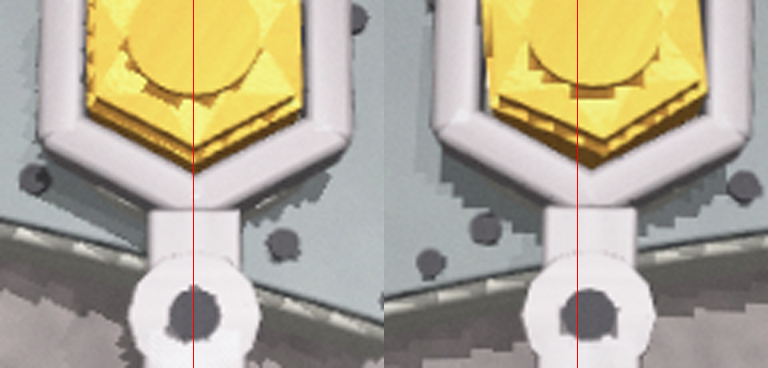

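View pics/r14.png

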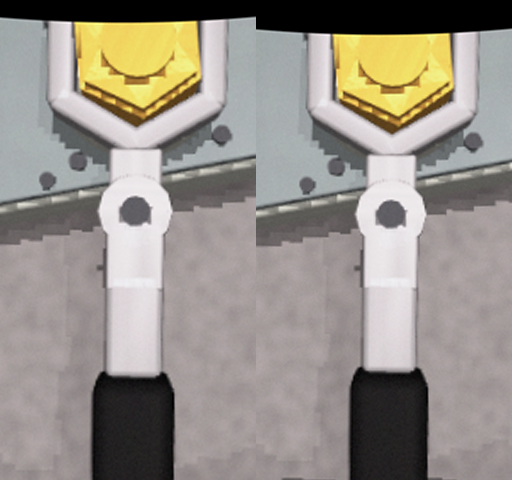

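```bash
python3 -m jog '-0.4 -1 0 0 0 -0.7 1;-0.4 -1 0 0 0 -0.7 1' 20; python3 -c "
from arc import *
st()"; python3 -m jog '0 0 0 0 0 0 1;0 0 0 0 0 0 1' 50;  python3 -c "
from arc import *
c=cam('wrist','w15');cam('scene','s15')
print(pts(c,np.array([311,268,352,312]),np.array([75,30,30,5])).round(4))
st()"
```

```text
time_s: 14.83
ee_pos: [0.492, -0.0082, 0.057]
eef_rot: [-1.567, -0.006, -3.112]
force: [1.8, 1.4, -1.1]
grip_width: 0.0197
t14.83 [ 0.492  -0.0082  0.057 ] ang 181.60 rad 0.1353 yaw 1.70 Ftan 1.32 Frad -1.84 Fz -1.14 Mz 0.22 w0.0197
time_s: 15.0
ee_pos: [0.4921, -0.008, 0.057]
eef_rot: [-1.567, -0.006, -3.112]
force: [0.1, 0.4, -0.7]
grip_width: 0.0195
[[ 0.5995 -0.0055  0.0704]
 [ 0.6212  0.0145  0.0675]
 [ 0.6219 -0.023   0.0692]
 [ 0.6301 -0.0049  0.0782]]
t15.10 [ 0.4921 -0.008   0.057 ] ang 181.55 rad 0.1353 yaw 1.70 Ftan 0.47 Frad -0.44 Fz 0.09 Mz 0.20 w0.0194
```

```bash
python3 -m jog '0 0 2 0 0 0 1;0 0 4 0 0 0 1;0 0 6 0 0 0 1' 50; python3 -c "
from arc import *
st()"; python3 -m jog '0 0 3 0 0 0 1;0 0 6 0 0 0 1;0 0 9 0 0 0 1' 50; python3 -c "
from arc import *
st()"
```

```text
time_s: 15.35
ee_pos: [0.4922, -0.008, 0.063]
eef_rot: [-1.567, -0.006, -3.112]
force: [5.9, 0.6, -5.9]
grip_width: 0.0199
t15.35 [ 0.4922 -0.008   0.063 ] ang 181.54 rad 0.1352 yaw 1.70 Ftan 0.39 Frad -5.88 Fz -5.95 Mz 0.12 w0.0199
time_s: 15.6
ee_pos: [0.4926, -0.0081, 0.0721]
eef_rot: [-1.566, -0.005, -3.112]
force: [9.6, 0.8, -8.3]
grip_width: 0.0201
t15.60 [ 0.4926 -0.0081  0.0721] ang 181.56 rad 0.1348 yaw 1.70 Ftan 0.57 Frad -9.60 Fz -8.30 Mz 0.10 w0.0201
```

```bash
python3 -m jog '1 0 0 0 0 0 1;1 0 1 0 0 0 1;1 0 2 0 0 0 1' 50; python3 -c "
from arc import *
cam('wrist','w16')
st()"
```

```text
time_s: 15.85
ee_pos: [0.493, -0.0081, 0.0736]
eef_rot: [-1.567, -0.007, -3.112]
force: [1.2, -0.5, -7.7]
grip_width: 0.0198
t15.90 [ 0.493  -0.0081  0.0739] ang 181.57 rad 0.1343 yaw 1.70 Ftan 0.09 Frad 1.99 Fz -6.84 Mz 0.17 w0.0196
```

View pics/w16.png

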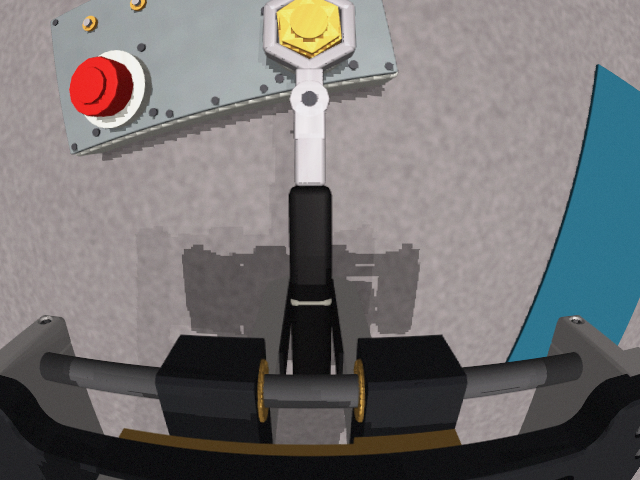

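```bash
python3 - <<'E'
from h import *
c=cam('wrist')
u=np.array([311,311,310,310,310,270,348,310]);v=np.array([290,210,150,120,66,30,30,25])
print(pts(c,u,v).round(4))
c=cam('scene','s16'); a=cv2.imread('pics/s16.png')[215:320,300:430]; cv2.imwrite('pics/s16c.png',cv2.resize(a,None,fx=5,fy=5,interpolation=cv2.INTER_CUBIC))
E
```

```text
[[ 0.5026 -0.0085  0.0923]
 [ 0.5399 -0.0074  0.0881]
 [ 0.5667 -0.0062  0.0836]
 [ 0.5804 -0.0058  0.083 ]
 [ 0.6075 -0.005   0.072 ]
 [ 0.6262  0.015   0.0704]
 [ 0.6275 -0.0229  0.0698]
 [ 0.627  -0.0043  0.0773]]
```

View pics/s16c.png

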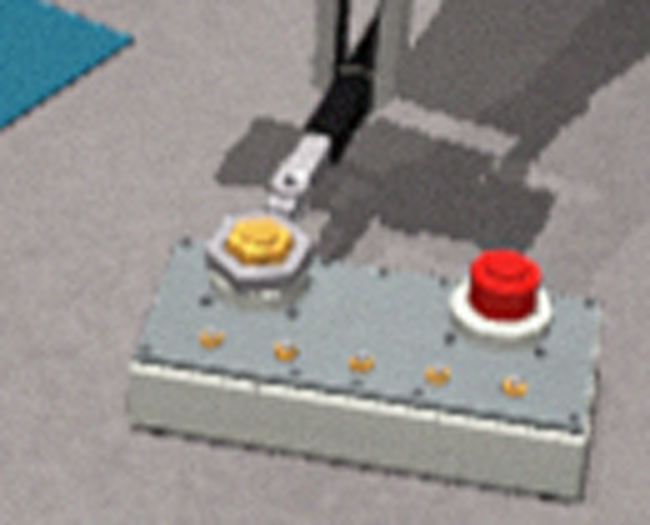

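The grip slipped in pitch because the ring jammed. The handle is drooping by about 0.12 rad with the ring still on the hex. I'll go back down, relax, centre and lift again.

```bash
python3 -m jog '-0.5 0 -5 0 0 0 1;-0.8 0 -10 0 0 0 1;-1 0 -15.5 0 0 0 1;-1 0 -15.5 0 0 0 1' 20; python3 -c "
from arc import *
st()
c=cam('wrist','w17'); rectpic('r17',c)
u=np.array([311,311,310,310,310,270,348,310]);v=np.array([290,210,150,120,66,30,30,25])
print(pts(c,u,v)[:,2].round(4))"; python3 cmp.py cmp6 w5 w17
```

```text
time_s: 16.33
ee_pos: [0.4922, -0.0081, 0.0575]
eef_rot: [-1.567, -0.006, -3.112]
force: [-1.6, 0.3, -0.8]
grip_width: 0.0201
t16.33 [ 0.4922 -0.0081  0.0575] ang 181.55 rad 0.1351 yaw 1.69 Ftan 0.30 Frad 1.57 Fz -0.78 Mz 0.13 w0.0201
[0.0769 0.0782 0.0754 0.0764 0.0723 0.0693 0.0694 0.0776]
```

View pics/cmp6.png

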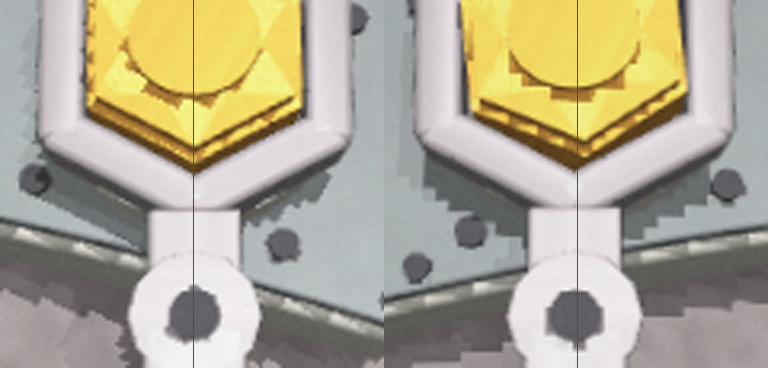

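```bash
python3 - <<'E'
from arc import *
import arc
c=cam('wrist'); o=get_obs(); yaw=o['eef_rot'][2]+np.pi; p=o['ee_pos'][:2]
d=np.array([np.cos(yaw),np.sin(yaw)]); l=np.array([-d[1],d[0]]); S=12000
a=np.arange(.143,.095,-1/S); b=np.arange(.03,-.03,-1/S)
out=[]
for z in (.068,.072):
    P=p+a[:,None,None]*d+b[None,:,None]*l; P=np.concatenate([P,np.full(P.shape[:2]+(1,),z)],-1)
    q=proj(c,P).astype(np.float32); out.append(cv2.cvtColor(cv2.remap(c['img'],q[...,0],q[...,1],cv2.INTER_CUBIC),cv2.COLOR_RGB2BGR))
im=out[0]
cv2.imwrite('pics/z17.png',im); print(im.shape)
E
```

```text
(576, 720, 3)
```

View pics/z17.png

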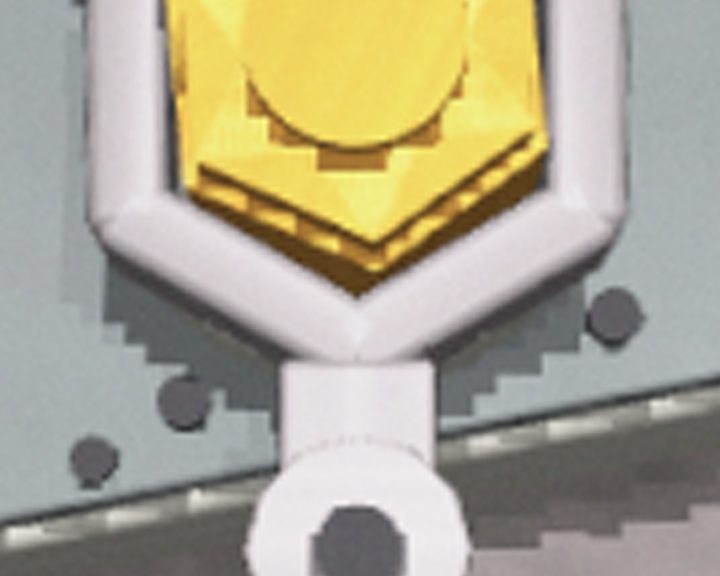

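```bash
cat > zz.py <<'E'
from arc import *
import sys
c=cam('wrist'); o=get_obs(); yaw=o['eef_rot'][2]+np.pi; p=o['ee_pos'][:2]
d=np.array([np.cos(yaw),np.sin(yaw)]); l=np.array([-d[1],d[0]]); S=8000
a=np.arange(.146,.105,-1/S); b=np.arange(.024,-.024,-1/S)
P=p+a[:,None,None]*d+b[None,:,None]*l; P=np.concatenate([P,np.full(P.shape[:2]+(1,),.070)],-1)
q=proj(c,P).astype(np.float32)
out=[]
for n in sys.argv[2:]: out.append(cv2.remap(cv2.imread('pics/'+n+'.png'),q[...,0],q[...,1],cv2.INTER_CUBIC))
cv2.imwrite('pics/'+sys.argv[1]+'.png',np.hstack(out)); print(out[0].shape)
E
python3 zz.py zc1 w11 w17;python3 zz.py zc2 w7 w12
```

```text
(328, 384, 3)
(328, 384, 3)
```

View pics/zc1.png

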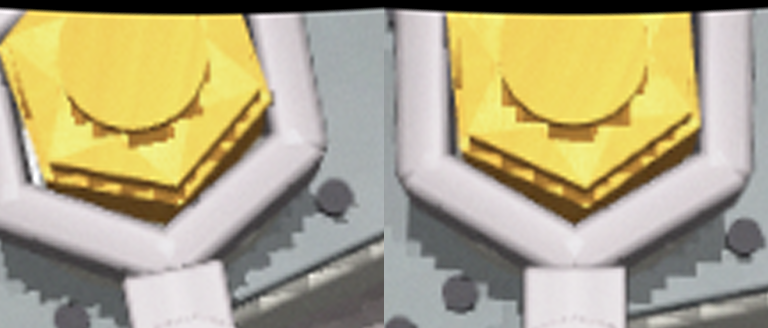

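View pics/zc2.png

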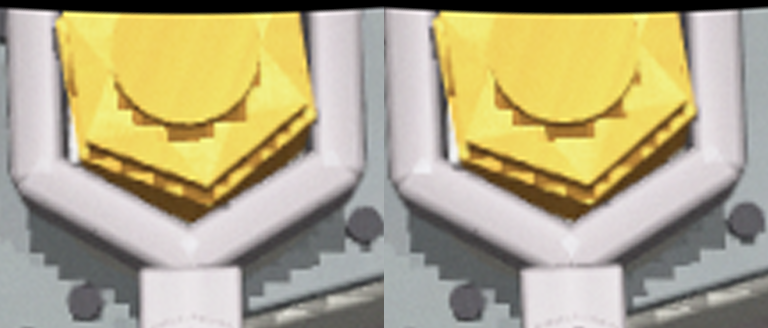

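```bash
cat > hx.py <<'E'
from fit import *
import sys
def hx(imgbgr,c,o,verbose=0):
    # returns hex yaw (deg, mod 60) relative to hand yaw-30-symmetric, plus centre in hand frame
    yaw=o['eef_rot'][2]+np.pi; p=o['ee_pos'][:2]; d=np.array([np.cos(yaw),np.sin(yaw)]); l=np.array([-d[1],d[0]]); S=8000
    a=np.arange(.150,.105,-1/S); b=np.arange(.026,-.026,-1/S)
    P=p+a[:,None,None]*d+b[None,:,None]*l; P=np.concatenate([P,np.full(P.shape[:2]+(1,),.070)],-1)
    q=proj(c,P).astype(np.float32); im=cv2.remap(imgbgr,q[...,0],q[...,1],cv2.INTER_CUBIC); val=(q[...,1]>=0.5)
    hsv=cv2.cvtColor(im,cv2.COLOR_BGR2HSV)
    m=((hsv[...,0]>15)&(hsv[...,0]<32)&(hsv[...,1]>100)&(hsv[...,2]>205)).astype(np.uint8)
    m=cv2.morphologyEx(m,cv2.MORPH_CLOSE,np.ones((15,15)))
    m=cv2.morphologyEx(m,cv2.MORPH_OPEN,np.ones((9,9)))>0
    def sil(v):
        ang=np.radians(v[2])+np.radians(60*np.arange(6)); r=.015/np.cos(np.pi/6)
        A=v[0]+r*np.cos(ang);B=v[1]+r*np.sin(ang)
        pt=np.stack([(.026-B)*S,(.150-A)*S],-1).round().astype(np.int32); z=np.zeros(m.shape,np.uint8); cv2.fillConvexPoly(z,pt,1); return z>0
    def f(v):
        s=sil(v); return 1-(s&m&val).sum()/((s|m)&val).sum()
    best=None
    for t in (-5,0,5,10,15):
        s0=np.array([.136,0,t]); r=minimize(f,s0,method='Nelder-Mead',options=dict(initial_simplex=s0+np.array([[0,0,0],[.003,0,0],[0,.003,0],[0,0,5]]),xatol=1e-4,fatol=1e-5))
        if best is None or r.fun<best.fun: best=r
    return best.x,best.fun
if __name__=='__main__':
    c=cam('wrist'); o=get_obs()
    yaws=dict(w5=28.85,w6=13.63,w7=-2.28,w9=-6.21,w10=-9.17,w11=-12.01,w12=-3.48,w13=-.45,w14=2.49,w15=1.7,w17=1.69)
    for n,y in yaws.items():
        v,e=hx(cv2.imread('pics/'+n+'.png'),c,o); print(n,y,v.round(4),round(e,3),'world %.2f'%(y+v[2]))
E
python3 hx.py
```

```text
w5 28.85 [ 1.370e-01 -4.000e-04 -9.075e-01] 0.046 world 27.94
w6 13.63 [1.3750e-01 1.0000e-04 7.8788e+00] 0.052 world 21.51
w7 -2.28 [1.3770e-01 8.0000e-04 9.6281e+00] 0.055 world 7.35
w9 -6.21 [1.37700e-01 2.00000e-03 1.33245e+01] 0.055 world 7.11
w10 -9.17 [1.37400e-01 4.90000e-03 1.68168e+01] 0.05 world 7.65
w11 -12.01 [1.37100e-01 7.20000e-03 1.95538e+01] 0.051 world 7.54
w12 -3.48 [1.37800e-01 1.40000e-03 1.08829e+01] 0.056 world 7.40
w13 -0.45 [1.3790e-01 1.1000e-03 7.6408e+00] 0.057 world 7.19
w14 2.49 [ 1.3790e-01 -2.5000e-03  4.8405e+00] 0.057 world 7.33
w15 1.7 [1.3790e-01 3.0000e-04 5.4349e+00] 0.055 world 7.13
w17 1.69 [1.3780e-01 3.0000e-04 6.1933e+00] 0.059 world 7.88
```

The hex fit shows the cap went from 27.9° to 7.4°, about 0.36 rad of tightening. It has stayed at 7.4 ± 0.3° since break-over, so it has not slackened. The ring is still about 6° clockwise of centre in its play, which explains the jam. I'll turn the hand back another 5.5°.

```bash
python3 -c "
from arc import *
table([0,-2,-4,-5.5])"
```

```text
t16.58 [ 0.4922 -0.0081  0.0584] ang 181.55 rad 0.1351 yaw 1.70 Ftan 1.06 Frad -0.75 Fz -1.82 Mz 0.15 w0.0201
0 [0.1 0. ]
-2 [ 0.3 -4.7]
-4 [ 0.7 -9.4]
-5.5 [  1.1 -12.9]
```

```bash
python3 -m jog '0.3 -4.7 0 0 0 2 1;0.7 -9.4 0 0 0 4 1;1.1 -12.9 0 0 0 5.5 1;1.1 -12.9 0 0 0 5.5 1' 20; python3 -c "
from arc import *
o,_,_=st()
c=cam('wrist','w18'); rectpic('r18',c)
from hx import hx
v,e=hx(cv2.imread('pics/w18.png'),c,o); print(v,e)"
```

```text
time_s: 16.92
ee_pos: [0.4934, -0.0215, 0.0585]
eef_rot: [-1.566, -0.006, -3.015]
force: [-0.8, -0.5, -2.5]
grip_width: 0.0198
t16.92 [ 0.4934 -0.0215  0.0585] ang 187.26 rad 0.1350 yaw 7.23 Ftan -0.40 Frad 0.82 Fz -2.54 Mz 0.06 w0.0198
[0.13739106 0.00052121 0.24922602] 0.05100447314787859
```

View pics/r18.png

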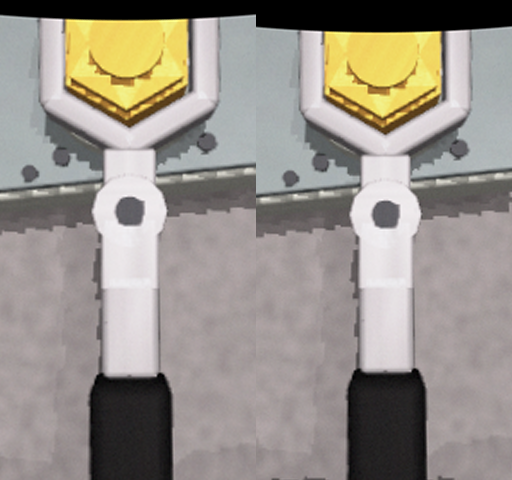

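```bash
python3 -m jog '0 0 0 0 0 0 1;0 0 2 0 0 0 1;0 0 4 0 0 0 1;0 0 6 0 0 0 1' 60; python3 -c "
from arc import *
st()
c=cam('wrist')
u=np.array([311,311,310,310,310,270,348,310]);v=np.array([290,210,150,120,66,30,30,25])
print(pts(c,u,v)[:,2].round(4))"
```

```text
time_s: 17.3
ee_pos: [0.4934, -0.0211, 0.0647]
eef_rot: [-1.566, -0.006, -3.017]
force: [0.1, 0.3, -3.1]
grip_width: 0.0195
t17.30 [ 0.4934 -0.0211  0.0647] ang 187.09 rad 0.1349 yaw 7.13 Ftan 0.30 Frad -0.17 Fz -3.09 Mz -0.01 w0.0195
[0.0841 0.0863 0.0829 0.0831 0.078  0.0751 0.0743 0.0759]
```

Free, and the ring rose with the hand. Continuing the lift.

```bash
python3 -m jog '0 0 4 0 0 0 1;0 0 8 0 0 0 1;0 0 12 0 0 0 1;0 0 16 0 0 0 1;0 0 22 0 0 0 1;0 0 40 0 0 0 1;0 0 70 0 0 0 1;0 0 85 0 0 0 1;0 0 85 0 0 0 1' 60; python3 -c "
from arc import *
st()
c=cam('wrist','w19')
print(c['range_z'].shape)
"
```

```text
time_s: 18.1
ee_pos: [0.4951, -0.0212, 0.1537]
eef_rot: [-1.565, 0.0, -3.017]
force: [-0.7, 1.0, -2.5]
grip_width: 0.0194
t18.10 [ 0.4951 -0.0212  0.1537] ang 187.25 rad 0.1333 yaw 7.13 Ftan 1.07 Frad 0.57 Fz -2.47 Mz -0.03 w0.0194
(480, 640)
```

View pics/w19.png

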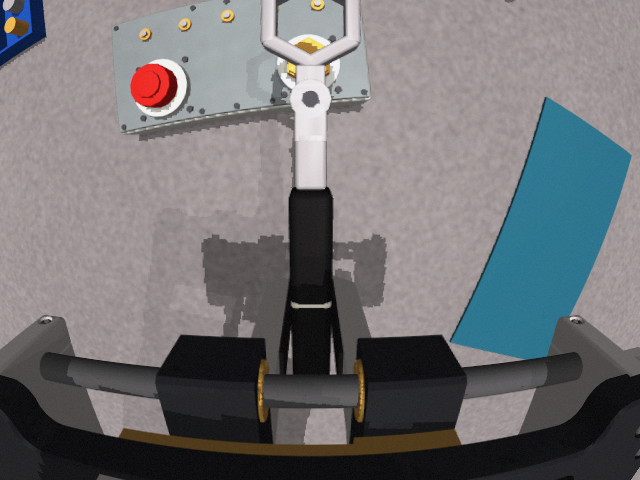

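```bash
python3 -m jog '-5 -40 0 0 0 -3 1;-10 -80 0 0 0 -6 1;-15 -120 0 0 0 -9 1;-20 -160 0 0 0 -12.3 1;-25 -200 0 0 0 -12.3 1;-29 -240 0 0 0 -12.3 1;-29 -252 0 0 0 -12.3 1;-29 -252 -40 0 0 -12.3 1;-29 -252 -80 0 0 -12.3 1;-29 -252 -80 0 0 -12.3 1' 60; python3 -c "
from arc import *
st()
c=cam('wrist','w20')
u=np.array([311,311,311,311,268,352]);v=np.array([303,220,150,60,30,30]); print(pts(c,u,v).round(4))
"
```

```text
time_s: 18.98
ee_pos: [0.4613, -0.2707, 0.0634]
eef_rot: [-1.572, -0.014, 3.051]
force: [-1.1, 1.7, -4.5]
grip_width: 0.0198
t18.98 [ 0.4613 -0.2707  0.0634] ang 238.06 rad 0.3138 yaw -5.20 Ftan 1.82 Frad -0.87 Fz -4.47 Mz 0.04 w0.0198
[[ 0.4639 -0.2718  0.0816]
 [ 0.5046 -0.2754  0.082 ]
 [ 0.5352 -0.2782  0.0806]
 [ 0.5761 -0.2819  0.0718]
 [ 0.5921 -0.264   0.0738]
 [ 0.5888 -0.3014  0.0735]]
```

View pics/w20.png

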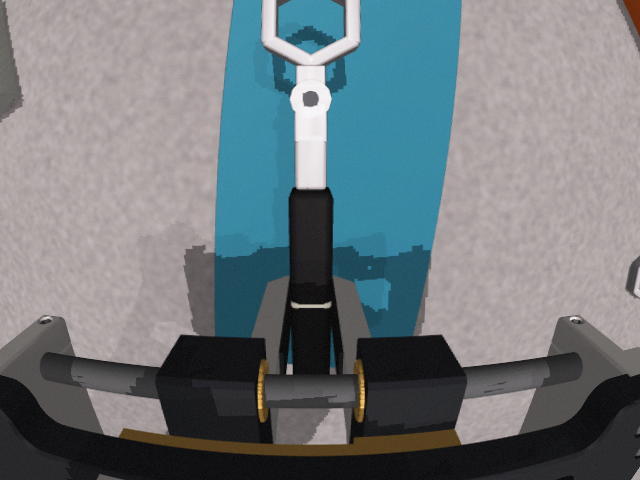

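```bash
python3 -m jog '5 -3 -20 0 0 0 1;5 -3 -38 0 0 0 1;5 -3 -48 0 0 0 1;5 -3 -52 0 0 0 1;5 -3 -54 0 0 0 1;5 -3 -54 0 0 0 1' 60; python3 -c "
from arc import *
st()"
```

```text
time_s: 19.53
ee_pos: [0.4684, -0.2746, 0.0146]
eef_rot: [-1.569, -0.009, 3.052]
force: [-0.3, 0.2, -1.8]
grip_width: 0.0193
t19.53 [ 0.4684 -0.2746  0.0146] ang 239.55 rad 0.3135 yaw -5.15 Ftan 0.38 Frad -0.05 Fz -1.75 Mz 0.01 w0.0193
```

```bash
python3 -m jog '0 0 -3 0 0 0 1;0 0 -6 0 0 0 1;0 0 -7 0 0 0 1;0 0 -7 0 0 0 1' 30; python3 -c "
from arc import *
st()"
```

```text
time_s: 19.87
ee_pos: [0.4684, -0.2747, 0.0076]
eef_rot: [-1.569, -0.009, 3.052]
force: [0.2, 0.4, -3.2]
grip_width: 0.0195
t19.87 [ 0.4684 -0.2747  0.0076] ang 239.55 rad 0.3135 yaw -5.16 Ftan 0.02 Frad -0.40 Fz -3.16 Mz -0.03 w0.0195
```

```bash
python3 -m jog '0 0 -1 0 0 0 1;0 0 -2 0 0 0 1;0 0 -2 0 0 0 1' 20; python3 -c "
from arc import *
st()
c=cam('wrist')
u=np.array([311,311,311,311,268,352]);v=np.array([303,220,150,60,30,30]); print(pts(c,u,v).round(4))"
```

```text
time_s: 20.12
ee_pos: [0.4686, -0.2748, 0.0069]
eef_rot: [-1.569, -0.009, 3.052]
force: [-7.1, 5.2, 13.5]
grip_width: 0.0195
t20.12 [ 0.4686 -0.2748  0.0069] ang 239.59 rad 0.3135 yaw -5.16 Ftan 8.71 Frad -0.88 Fz 13.48 Mz 0.07 w0.0195
[[ 0.472  -0.2758  0.0268]
 [ 0.512  -0.2794  0.0262]
 [ 0.5424 -0.2821  0.0229]
 [ 0.5831 -0.2858  0.0174]
 [ 0.6    -0.2678  0.0159]
 [ 0.5964 -0.3055  0.0165]]
```

```bash
python3 -m jog '0 0 0.7 0 0 0 0.9;0 0 0.7 0 0 0 0.6;0 0 0.7 0 0 0 0.4;0 0 0.7 0 0 0 0.3;0 0 0.7 0 0 0 0.3' 10; python3 -m jog '0 0 25 0 0 0 0.3;0 0 60 0 0 0 0.2;0 0 100 0 0 0 0.2;0 0 140 0 0 0 0.1;0 0 180 0 0 0 0;0 0 180 0 0 0 0;0 0 180 0 0 0 0'; python3 - <<'E'
from h import *
c=cam('wrist','w21'); cam('top','t21'); cam('scene','s21')
u=np.array([310,310,310,]);v=np.array([82,218,121]); 
print(get_obs()['ee_pos'],get_obs()['force'])
E
```

```text
time_s: 20.58
ee_pos: [0.4687, -0.2748, 0.0076]
eef_rot: [-1.569, -0.009, 3.052]
force: [0.5, -0.6, 0.2]
grip_width: 0.0433
time_s: 21.17
ee_pos: [0.4693, -0.2752, 0.1894]
eef_rot: [-1.567, -0.005, 3.052]
force: [0.3, -0.2, -0.5]
grip_width: 0.0901
[ 0.46816281 -0.27449239  0.18592831] [-0.68258345 -1.11247563 -0.41557771]
```

View pics/w21.png

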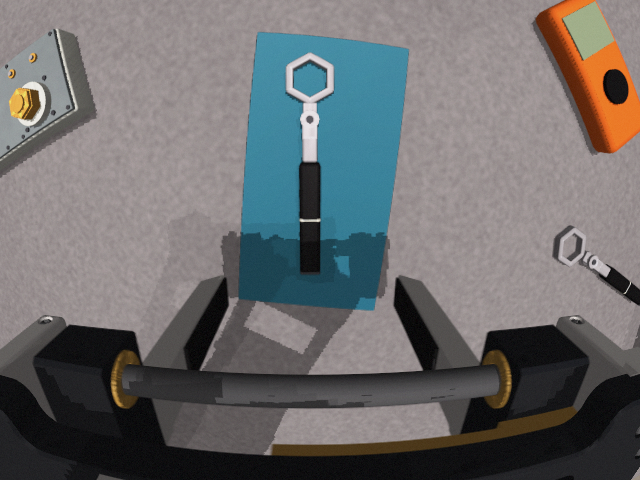

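View pics/t21.png

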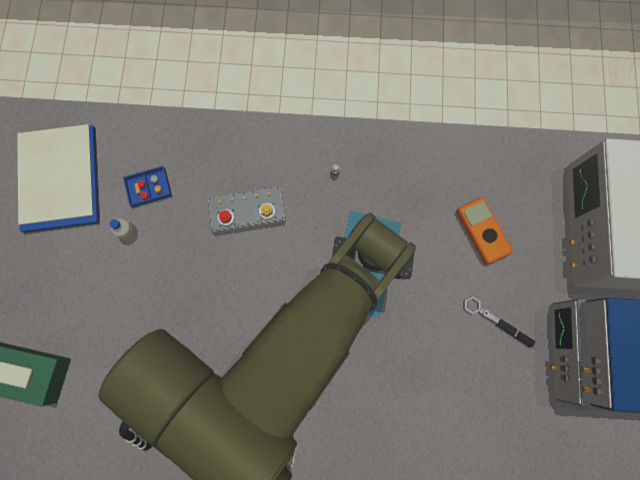

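The wrench lies flat and straight on the mat, with its ring at (310,78) and mark at (310,220). The tray, bottle and attenuator are at their first pixels. Last check is the cap angle.

```bash
python3 - <<'E'
from fit import *
c=cam('wrist'); q=fitcap(c); print(q,np.degrees(q[2])%60)
E
```

```text
[ 0.6294 -0.0032] -21.9 0.0335
[ 0.6294 -0.0032] -21.14 0.0338
[ 0.6293 -0.0033] -21.52 0.033
[ 0.6293 -0.0033] -21.56 0.033
[ 0.6294 -0.0032] 38.89 0.033
[ 0.6293 -0.0032] 39.63 0.0345
[ 0.62937927 -0.00322142  0.67877638] 38.89102209144188
```

```bash
python3 -c "
from station import *
print(hand_in())"
```

```text
the job is handed in; nothing more can be done
None
```

I tightened the cap until the wrench gave way, took the wrench off again, laid it flat on the mat and handed the job in, at about 21 s of the 72 s. No verdict was reported.

- **Wrench:** I used the one on the mat, the nearer of the two look-alikes (mark about 0.55 m from the base). The ring was fitted fully down onto the boss with only a few newtons on the filter.
- **Tightening:** The cap turned clockwise about 20° (0.36 rad). The sideways force peaked at about 10.4 N, then fell to 5.3 N as the handle gave way. I stopped there with the joint at about 0.165 rad, judged from the picture and short of its 0.22 rad stop.
- **Lifting off:** My first lift jammed because the ring was still bearing on one side of the hex. The grip slipped in pitch, the handle drooped about 0.12 rad, and the pull reached about 12 N. I lowered it, turned the ring to the middle of its play, and it then came off freely.
- **Cap angle:** The hex fit gave 7.4° ± 0.5° from break-over through to just before the ring came off. The last far view gave a total turn of 20–21°, against 20.4° at break-over. It shows no slackening or overtightening, to within about 1°.
- **End state:** The wrench lies straight and flat on the mat. The bottle, attenuator and tray are where they started in the top picture. The gripper is open and clear.
- **Setting down:** The wrench touched the mat with about 16 N before I released it.

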